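# Bring the solar-cell slide to its mark free of screw slack, then weight the cell

## Task

Set the solar-cell slide for soldering, moving it only with its sloping knob: wind the slide away from the knob until its pointer is clearly (5 mm or more) past the fixed mark, then wind it back until the pointer lines up with the mark, so that the drive dog ends up pressed on the lug nearest the knob and no slack is left. Then gently stand the plain steel weight upright on the cell without shifting the slide, let go, and leave the other things on the bench alone.

Things in the scene. Friction and masses are not known exactly. Their poses are not given: they have to be found in the camera images.
- knob_grip (a point): Grip point on the axis of the black knob at the fixture's left end: a square head 26 x 26 mm, 32 tall, on a disc 52 mm across, 8 thick. The axis leans 30 degrees from vertical, away from the slide. The point lies 9 mm below the head's end face, 23 above the disc's top, 34 above the sloping housing. z points out of the knob along its axis; x, y are square to the head's flats and turn with it.
- knob (a joint): Turn of the knob in rad (free from -6 to 6, starts within 0.7 of 0), growing clockwise as seen looking at the knob's end face. Growing drives the dog, and so the slide, away from the knob; falling draws it back: 6 mm of dog travel per rad (38 mm per turn). It takes about 0.1 N m and stays where it is left.
- slide: Aluminium slide plate, 100 x 120 mm, 10 thick, running level on two rods, carrying the solar cell. Origin at the centre of its underside, 36 mm above the bench; x along its travel, away from the knob, y level across it, away from the robot, z up. It travels only as the dog pushes one of its lugs, else stays put (3 N friction).
- cell_top (a point): Centre of the top face of the dark solar cell, 70 x 70 mm, fixed in the middle of the slide, 49 mm above the bench. Axes as the slide's.
- pointer_tip (a point): Tip of the slide's pointer, a 4 mm wide steel finger standing out on the side away from the robot (+y) at the middle of the slide's length, 46 mm above the bench. Axes as the slide's: x points away from the knob.
- mark_tip (a point): Tip of the fixed mark: a small steel post beyond the slide (12 x 10 mm, 34 tall on the base board) with a 4 mm wide finger on top pointing at the slide, at the pointer's height, 2 mm beyond its tip. On the mark means both fingers in line: same x along the travel. It starts 3 to 16 mm farther from the knob than the pointer.
- dog_top (a point): Top centre of the drive dog, a dark steel block 8 mm long, moved by the knob's screw along the slide's near side (y = -67 mm), between two lugs of the slide 12 mm apart inside. The 4 mm free play is the slack: in the slide's frame the dog's x is +2 mm when it pushes the far lug (slide driven away), -2 mm when it pulls the lug nearest the knob (slide drawn back).
- weight: Loose plain steel cylinder, 34 mm diameter, 50 mm tall, 0.25 to 0.45 kg, standing on the bench. Origin at the centre of its underside, z up its axis.
- reel: Bystander: grey solder reel with two flanges, 60 mm diameter, 36 mm tall. Origin at the centre of its underside.
- jar: Bystander: white jar with black cap, 48 mm diameter, 55 mm tall. Origin at the centre of its underside.
- frame: Bystander: open printed cube frame, 60 mm edges. Origin at the centre of its underside.
Things that resemble listed ones, but are neither listed nor needed, are in the scene too. What is shaped like the weight but purple is not meant.

How it is judged:
On the way, in this order (a step that is already met when the one before it is completed fails the run):
1. the slide's pointer is wound at least 4 mm past the mark (x of mark_tip in the frame of pointer_tip below -0.004 m), for 0.1 s.
2. the pointer is back on the mark within 2 mm, the dog bearing on the near lug (x of mark_tip in the frame of pointer_tip between -0.002 and 0.002 m and x of dog_top in the frame of cell_top below -0.001 m and linear speed of slide below 0.002 m/s), for 0.3 s.
At the end, for the whole second after the job is handed in: The pointer stands within 2 mm of the mark along the travel with the dog bearing on the lug nearest the knob (its x in the slide's frame below -1 mm), and the weight stands upright and at rest on the cell, its axis within 25 mm of the cell's centre along each side (all of step 2 and x of weight in the frame of cell_top between -0.025 and 0.025 m and y of weight in the frame of cell_top between -0.025 and 0.025 m and z of weight in the frame of cell_top between -0.004 and 0.004 m and angle between weight's own z axis and vertical below 0.1 rad and contact force between weight and slide above 1 N and linear speed of weight below 0.01 m/s); the robot touches nothing.
It fails at once if the slide is pushed directly by the gripper (more than 6 N) instead of by its knob (contact force between any of the fingers, the arm and slide above 6 N).
It fails at once if the weight is dropped or pressed hard on the slide (more than 40 N) (contact force between weight and slide above 40 N).
It fails at once if a bystander is moved by more than 30 mm or tipped (distance of any of reel, jar, frame from where it was at the start of the episode above 0.03 m or angle between any of reel, jar, frame's own z axis and vertical above 0.5 rad).
It also fails if it takes over 72 s, if anything falls off the work surface, if the arm or the gripper's body presses on something with over 40 N, if the wrist force passes 120 N, or if a joint passes its speed limit or range.

## Robot

A 7-joint arm with a two-finger parallel gripper is mounted at the origin on the work surface. World frame = base frame: x ahead of the robot, y to its left, z up, the work surface at z = 0. Lengths are in m, angles in rad, forces in N, time in s.
With the tool pointing down it reaches from about 0.4 to 0.875 m from the base axis. Payload 4.4 kg.
Tool frame: the origin (TCP) lies midway between the tips of the shut fingers; the grasp point (between the pads) lies 19 mm behind it; z points along the fingers, y is the line along which they close (so a half turn about z gives the same grasp; the last joint's range is limited). The gripper opens to 85 mm and grips with 20 to 120 N. Pads are 22 mm wide; open, the fingers measure 114 mm over their backs; the gripper's body (76 mm by 85 mm) begins 54 mm behind the grasp point. The pads swing forward as they close: fully open they stand 13 mm farther back than shut.
Start: joints at [-1.266, 0.628, 0.038, 1.517, -0.027, 0.996, -0.02], TCP at [0.236, 0.606, 0.208] pointing down, gripper open.
Joint ranges: [-3.06, 3.06], [-0.37, 2.12], [-1.25, 1.32], [0.18, 2.47], [-1.1, 4.24], [0.23, 1.98], [-2.94, 2.94]. Speed limits (rad/s): [2.57, 2.57, 3.14, 3.14, 3.14, 3.14, 3.14].

## Interface

Orientations are given as a rotation vector (axis times angle).
In Python, from bench import telemetry, capture, sign_off, spot_in, silhouettes, place_of gives the robot as it stands. The module is installed in compiled form; this text tells all that it offers.
- The arm moves only by the tool apply_moves, never from a script. Its argument "moves" is a list of rows, each a list of 2 entries, a list of its own where there are three numbers: the shift along the tool's x, y, z in mm, then the turn, a rotation vector about the tool's x, y, z in degrees. In form: [[[x, y, z], [rx, ry, rz]], ...]. A call has exactly 10 rows; each row is the pose to reach, as a shift and turn from the pose commanded when the call began, along the tool's axes at that moment; what a row does not reach only later rows make up. A row lasts 1/12 s, in which the tool goes at most 41.7 mm and 7.16 degrees, less where a joint would pass 70% of its speed; a pose out of reach is approached as far as the arm can. A call with a gripper value outside its range is refused whole. "jaw" is the finger opening in mm, from 0 to 85.4, set as the call begins (left out, the last holds). The fingers move at their own pace and stop on an object; "grip_force" is the grip in N (left out, the last holds). Time passes only in rows, so rows that repeat a pose let the fingers close, or fill a call up. It gives the time, the measured TCP pose, the force, the opening and the grip force at its end, in the units of the state.
- telemetry.get_obs(): the state, without advancing time (a new reading comes with each control period).
- capture(name): name is "side" or "top" or "wrist"; returns a dict with "img" (400x640x3 uint8, red, green, blue), "z_map" (400x640 float32, m along the optical axis (not along the pixel's ray), 0 where there is no reading), "vfov" (degrees; the focal length in pixels is half the picture's height over the tangent of half this angle, whatever the lens; pixels are square), "cx", "cy" (the principal point, pixels), "k1" (the pictures are not rectified: a ray, as slopes to the right and down, at radius r is drawn at 1 + k1 r^2 times it, then the intrinsics apply), "camera_from_world" (4x4, takes a point from world to camera coordinates). Camera axes: x right, y down, z forward; pixel columns grow to the right and rows downward; lengths in m; the calibration is good to about 2 mm. A picture is of the moment at which its call begins.
- sign_off(): hands the job in; it is judged then, once.
Trained networks look in a picture, given as the dict that the camera call returned (one of the last four; its "shot" number tells which), for a name from the list of things; names that differ only in an ending like _2 or _b are one class to them, and where a whole thing is asked for, a point or a joint stands for the part that bears it (a point fixed in the world has none). Each returns a list of dicts, best first, with "conf" (0 to 1); they miss things now and then, are a little off and sometimes report something else, mostly with a low value. They report only what shows in the picture. A call takes as long as a camera call. They do not tell look-alikes from the thing itself.
- spot_in(picture, target): "position" ([x, y, z] in m, in world coordinates, good to about 4 mm: the middle of the surface that is visible of it).
- silhouettes(picture, target): "region" (400x640 bool, what is visible of it).
- place_of(picture, target): "position" ([x, y, z] in m, in world coordinates, good to about 4 mm: a listed point, or the origin of a listed thing).
The state is a dict: "time": time; "joint_pos": joint angles; "qvel": joint speeds; "joint_torque": joint torques, N m; "position": TCP position; "tool_rot": TCP orientation; "wrist_force": force on the tool from outside, world axes, zero at the start; "wrist_torque": the same for the moment, N m; "gripper_width": finger opening in m; "finger_force": force on a finger pad.
Only numpy, scipy, OpenCV 4.12 (cv2) and the standard library are available. Lean on these libraries where they do the work, as an engineer would, in place of code of your own. Each camera call takes 0.05 s, during which the arm holds its last target. There are 200 camera calls.

## Working session

There is one attempt and no reset: what is moved stays moved. The work goes in short steps, Python scripts to look and compute and a tool call to move; the robot and the scene stay as the last step left them, time stands still between calls to the robot, and variables do not carry over. Pictures are saved under pics/ and viewed, at most 10 in all, crops included, and the job is handed in when it is done.

Besides the shell and the picture viewer there is one more tool, called after "Emit:" by a JSON object that holds its "op" and its "data". apply_moves: Moves the arm, as the interface text tells. Its arguments: {"type":"object","properties":{"moves":{"type":"array","items":{"type":"array"}},"jaw":{"type":"number"},"grip_force":{"type":"number"}},"required":["moves"]}

```bash
mkdir -p pics; cat > h.py <<'E'
import numpy as np, cv2
from bench import telemetry, capture, sign_off, spot_in, silhouettes, place_of
from scipy.spatial.transform import Rotation as R
def K(p):
    f=200/np.tan(np.radians(p["vfov"])/2); return f
def proj(p,X):
    c=p["camera_from_world"]@np.append(X,1); s=c[:2]/c[2]; s=s*(1+p["k1"]*(s@s)); return s*K(p)+[p["cx"],p["cy"]]
def ray(p,u,v):
    d=(np.array([u,v])-[p["cx"],p["cy"]])/K(p); s=d.copy()
    for _ in range(20): s=d/(1+p["k1"]*(s@s))
    return s
def unproj_z(p,u,v,z):  # hit plane world z
    s=ray(p,u,v); T=np.linalg.inv(p["camera_from_world"]); o=T[:3,3]; d=T[:3,:3]@[s[0],s[1],1]
    return o+d*(z-o[2])/d[2]
def unproj_d(p,u,v):
    s=ray(p,u,v); z=p["z_map"][int(v),int(u)]; T=np.linalg.inv(p["camera_from_world"]); return (T@[s[0]*z,s[1]*z,z,1])[:3]
def save(p,n): cv2.imwrite("pics/"+n,cv2.cvtColor(p["img"],cv2.COLOR_RGB2BGR))
def rel(target):  # world vector -> tool axes mm
    o=telemetry.get_obs(); r=R.from_rotvec(o["tool_rot"]); return r.inv().apply(np.array(target)-o["position"])*1000
E
python3 - <<'E'
from h import *
np.set_printoptions(precision=4,suppress=True)
o=telemetry.get_obs(); print(o); print(R.from_rotvec(o["tool_rot"]).as_matrix())
for c in ["top","side"]:
    p=capture(c); save(p,c+"0.png"); print(c,p["camera_from_world"],K(p))
    for n in ["knob_grip","slide","cell_top","pointer_tip","mark_tip","dog_top","weight","reel","jar","frame"]:
        print(n,[(np.round(d["position"],4),round(d["conf"],2)) for d in place_of(p,n)[:3]])
E
```

```text
{'time': 0.0, 'joint_pos': array([-1.2658,  0.6293,  0.0384,  1.5184, -0.027 ,  0.9963, -0.02  ]), 'qvel': array([ 0.0003, -0.0015, -0.0012, -0.0007,  0.0023, -0.    , -0.0004]), 'joint_torque': array([  0.0007, -56.3396,   1.2264, -19.3447,   0.011 ,   0.0105,
        -0.    ]), 'position': array([0.2353, 0.6052, 0.2069]), 'tool_rot': array([-0.579 , -3.0874,  0.003 ]), 'wrist_force': array([ 0.8669, -0.482 , -0.2346]), 'wrist_torque': array([-0.0052, -0.0538,  0.0315]), 'finger_force': 0.0, 'gripper_width': 0.0850709445444388}
[[-0.932   0.3623 -0.0007]
 [ 0.3623  0.932  -0.0018]
 [-0.     -0.0019 -1.    ]]
top [[-0.029  -0.9996 -0.0053  0.0083]
 [-0.9989  0.0292 -0.0354  0.5773]
 [ 0.0355  0.0043 -0.9994  1.139 ]
 [ 0.      0.      0.      1.    ]] 431.0408781561466
knob_grip [(array([0.5393, 0.1496, 0.0978]), 0.61)]
slide [(array([ 0.5488, -0.0148,  0.0365]), 0.59)]
cell_top [(array([ 0.5492, -0.0208,  0.054 ]), 0.67)]
pointer_tip [(array([ 0.6246, -0.0184,  0.0506]), 0.57)]
mark_tip [(array([ 0.6317, -0.0209,  0.0453]), 0.37)]
dog_top []
weight [(array([0.4941, 0.3077, 0.0043]),
[... 448 characters left out ...]
47
knob_grip [(array([0.5405, 0.1512, 0.0965]), 0.95)]
slide [(array([ 0.5496, -0.0186,  0.0328]), 0.61), (array([ 0.4787, -0.2786, -0.0017]), 0.47)]
cell_top [(array([ 0.5502, -0.0185,  0.0517]), 0.68)]
pointer_tip [(array([ 0.6273, -0.0162,  0.045 ]), 0.9)]
mark_tip [(array([ 0.6308, -0.0221,  0.0454]), 0.56)]
dog_top [(array([ 0.48  , -0.028 ,  0.0602]), 0.36)]
weight [(array([ 0.4605,  0.2234, -0.0007]), 0.93), (array([ 0.4941,  0.3059, -0.0011]), 0.56)]
reel [(array([ 0.6033,  0.2969, -0.0006]), 0.81), (array([ 0.6293, -0.0228,  0.0442]), 0.17)]
jar [(array([ 0.4821, -0.2818, -0.0014]), 0.93), (array([ 0.5497, -0.019 ,  0.0344]), 0.51)]
frame [(array([ 0.6998, -0.334 , -0.0007]), 0.58)]
```

View pics/top0.png

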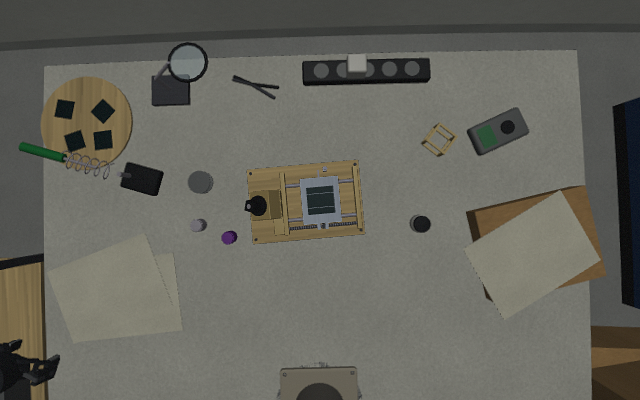

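View pics/side0.png

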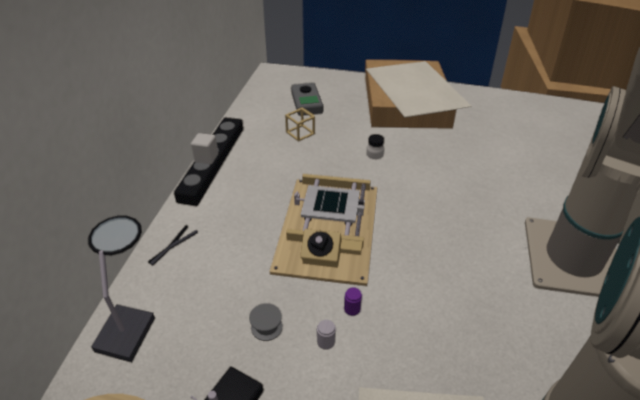

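The top view shows the fixture at the centre: knob at (258,205), cell at (320,200). The grey weight is at (198,225), with the purple decoy at (229,238) and the reel at (200,182). The network positions agree with this, so I'll set a standoff pose on the knob axis.

```bash
cat >> h.py <<'E'
np.set_printoptions(precision=2,suppress=True)
xf=np.array([0.052,-0.9986,0]); ax=np.array([0,0,np.cos(np.pi/6)])-.5*xf
def Rot(ydir,z=-ax):
    y=np.array(ydir,float); y-=z*(y@z); y/=np.linalg.norm(y); return R.from_matrix(np.c_[np.cross(y,z),y,z])
def goto(pos,rot=None):
    o=telemetry.get_obs(); r=R.from_rotvec(o["tool_rot"])
    print("shift mm",r.inv().apply(np.array(pos)-o["position"])*1000,"turn deg",(np.degrees((r.inv()*rot).as_rotvec()) if rot is not None else ""))
E
python3 - <<'E'
from h import *
g=np.array([.540,.150,.097]); goto(g+.11*ax,Rot([1,.052,0]))
E
```

```text
shift mm [-426.43 -264.37   15.53] turn deg [ 17.2  -26.61  64.2 ]
```

Emit:
{"op": "apply_moves", "data": {"moves": [[[-43, -26, 2], [2, -3, 6]], [[-85, -53, 3], [3, -5, 13]], [[-128, -79, 5], [5, -8, 19]], [[-171, -106, 6], [7, -11, 26]], [[-213, -132, 8], [9, -13, 32]], [[-256, -159, 9], [10, -16, 39]], [[-298, -185, 11], [12, -19, 45]], [[-341, -211, 12], [14, -21, 51]], [[-384, -238, 14], [15, -24, 58]], [[-426, -264, 15], [17, -27, 64]]], "jaw": 60}}

```text
time: 1.93
position: [0.4866, 0.2719, 0.1957]
tool_rot: [1.864, 1.971, -0.495]
wrist_force: [1.2, -0.2, -0.3]
gripper_width: 0.06
finger_force: 0.0
```

```bash
python3 - <<'E'
from h import *
o=telemetry.get_obs(); print(o["time"],o["position"]*1000,o["joint_pos"]); g=np.array([.540,.150,.097]); goto(g+.11*ax,Rot([1,.052,0]))
p=capture("wrist"); save(p,"w1.png")
for n in ["knob_grip","cell_top","pointer_tip","mark_tip"]: print(n,[(np.round(d["position"],4),round(d["conf"],2),proj(p,d["position"])) for d in place_of(p,n)[:3]])
E
```

```text
1.9333 [486.6  271.89 195.65] [-1.11  0.77  0.54  1.56  0.07  1.19 -0.63]
shift mm [-58.48  46.61  38.18] turn deg [0.45 0.13 0.09]
knob_grip [(array([0.54, 0.15, 0.1 ]), 0.63, array([361.79, 228.93]))]
cell_top [(array([ 0.55, -0.02,  0.05]), 0.93, array([347.95, 258.53]))]
pointer_tip [(array([ 0.63, -0.01,  0.04]), 0.88, array([399.86, 256.76])), (array([0.54, 0.15, 0.1 ]), 0.34, array([361.02, 226.27]))]
mark_tip []
```

View pics/w1.png

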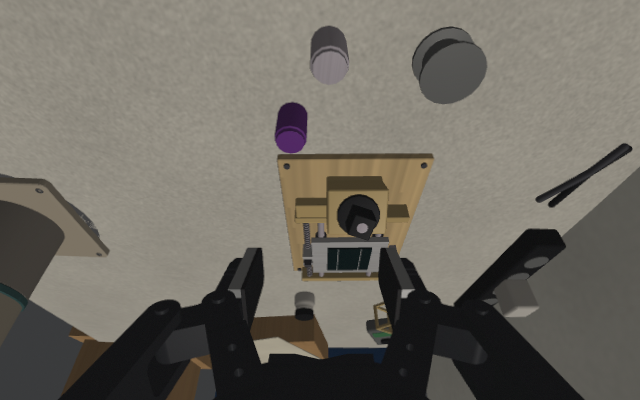

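The wrist view shows the knob head at about (360,215), rotated, with the slide and cell behind it at (348,258). I'll close in to the standoff and take a close look for the head angle.

Emit:
{"op": "apply_moves", "data": {"moves": [[[-19, 15, 13], [0, 0, 0]], [[-38, 31, 25], [0, 0, 0]], [[-58, 46, 38], [0, 0, 0]], [[-58, 46, 38], [0, 0, 0]], [[-58, 46, 38], [0, 0, 0]], [[-58, 46, 38], [0, 0, 0]], [[-58, 46, 38], [0, 0, 0]], [[-58, 46, 38], [0, 0, 0]], [[-58, 46, 38], [0, 0, 0]], [[-58, 46, 38], [0, 0, 0]]]}}

```text
time: 3.02
position: [0.5358, 0.2077, 0.1914]
tool_rot: [1.858, 1.978, -0.495]
wrist_force: [0.1, 0.0, -0.2]
gripper_width: 0.0604
finger_force: 0.0
```

```bash
python3 - <<'E'
from h import *
o=telemetry.get_obs(); print(o["time"],o["position"]*1000,o["joint_pos"]); g=np.array([.540,.150,.097]); goto(g+.11*ax,Rot([1,.052,0]))
p=capture("wrist"); save(p,"w2.png")
for n in ["knob_grip","cell_top","pointer_tip","mark_tip"]: print(n,[(np.round(d["position"],4),round(d["conf"],2),proj(p,d["position"])) for d in place_of(p,n)[:3]])
# head top: depth points of image near the knob, in knob coordinates
m=silhouettes(p,"knob_grip")[0]["region"]; v,u=np.nonzero(m&(p["z_map"]>0))
P=np.array([unproj_d(p,a,b) for a,b in zip(u,v)]); Q=P-g
ex=np.cross(np.array([1,.052,0])/np.hypot(1,.052),-ax); ey=np.array([1,.052,0])/np.hypot(1,.052)
c=np.c_[Q@ex,Q@ey,Q@ax]*1000
print(len(c),np.percentile(c[:,2],[1,10,50,90,99]))
for zz in range(-40,16,4): print(zz,((c[:,2]>zz)&(c[:,2]<=zz+4)).sum(),end="; ")
T=c[(c[:,2]>np.percentile(c[:,2],97)-4)]; print(len(T),T.mean(0),cv2.minAreaRect(T[:,:2].astype(np.float32)))
x=p["img"][60:330,180:520]; cv2.imwrite("pics/w2c.png",cv2.resize(x[...,::-1],None,fx=2,fy=2))
E
```

```text
3.0167 [535.8  207.72 191.4 ] [-1.    0.77  0.55  1.58  0.1   1.12 -0.53]
shift mm [-2.92  1.16  0.7 ] turn deg [0.5  0.05 0.46]
knob_grip [(array([0.54, 0.15, 0.1 ]), 0.89, array([322.36, 191.49]))]
cell_top [(array([ 0.55, -0.02,  0.05]), 0.75, array([323.5 , 240.62])), (array([ 0.48, -0.27, -0.  ]), 0.48, array([280.5 , 282.13]))]
pointer_tip [(array([ 0.63, -0.01,  0.05]), 0.76, array([376.97, 239.07]))]
mark_tip [(array([ 0.63, -0.02,  0.05]), 0.49, array([373.59, 242.03])), (array([ 0.48, -0.03,  0.05]), 0.18, array([274.54, 244.32]))]
1963 [-22.56 -20.42 -17.67  12.81  13.86]
-40 0; -36 0; -32 0; -28 6; -24 361; -20 630; -16 25; -12 29; -8 33; -4 35; 0 35; 4 34; 8 278; 12 497; 762 [ 2.31 -2.93 12.29] ((1.7022309303283691, -2.7720184326171875), (25.744972229003906, 26.042409896850586), 18.851511001586914)
```

View pics/w2c.png

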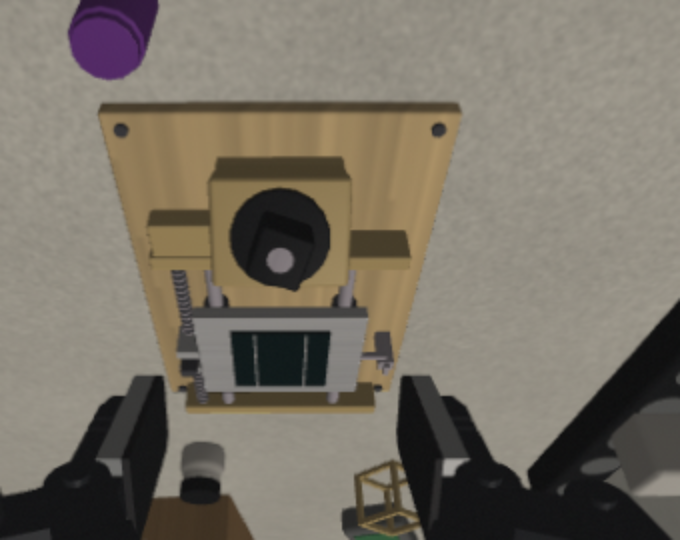

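```bash
python3 - <<'E'
from h import *
g=np.array([.540,.150,.097]); ey=np.array([1,.052,0])/np.hypot(1,.052); ex=np.cross(ey,-ax)
G=g+.0017*ex-.0028*ey+.0033*ax; print(G)
goto(G-.016*ax,Rot([1,.052,0])*R.from_euler('z',-71.15,degrees=True))
goto(G+.05*ax)
E
```

```text
[0.54 0.15 0.1 ]
shift mm [ -0.25  -2.92 122.99] turn deg [  0.37   0.35 -70.77]
shift mm [-0.33 -2.38 56.99] turn deg
```

Emit:
{"op": "apply_moves", "data": {"moves": [[[0, -1, 6], [0, 0, -7]], [[0, -1, 12], [0, 0, -14]], [[0, -2, 18], [0, 0, -21]], [[0, -2, 24], [0, 0, -28]], [[0, -2, 30], [0, 0, -35]], [[0, -3, 35], [0, 0, -43]], [[0, -3, 40], [0, 0, -50]], [[0, -3, 45], [0, 0, -57]], [[0, -3, 50], [0, 0, -64]], [[0, -3, 57], [0, 0, -71]]]}}

```text
time: 4.15
position: [0.5354, 0.1782, 0.1422]
tool_rot: [0.393, 2.911, -0.772]
wrist_force: [-0.4, 0.5, 0.2]
gripper_width: 0.0602
finger_force: 0.0
```

Emit:
{"op": "apply_moves", "data": {"moves": [[[0, 0, 0], [0, 0, 0]], [[0, 0, 0], [0, 0, 0]], [[0, 0, 0], [0, 0, 0]], [[0, 0, 0], [0, 0, 0]], [[0, 0, 0], [0, 0, 0]], [[0, 0, 0], [0, 0, 0]], [[0, 0, 0], [0, 0, 0]], [[0, 0, 0], [0, 0, 0]], [[0, 0, 0], [0, 0, 0]], [[0, 0, 0], [0, 0, 0]]]}}

```text
time: 4.98
position: [0.5351, 0.1782, 0.1422]
tool_rot: [0.401, 2.908, -0.772]
wrist_force: [-0.0, -0.5, -0.4]
gripper_width: 0.0597
finger_force: 0.0
```

```bash
cat >> h.py <<'E'
g=np.array([.540,.150,.097]); ey=np.array([1,.052,0])/np.hypot(1,.052); ex=np.cross(ey,-ax)
G=g+.0017*ex-.0028*ey+.0033*ax
E
python3 - <<'E'
from h import *
o=telemetry.get_obs(); print(o["time"],o["position"]*1000,o["joint_pos"])
goto(G-.016*ax,Rot([1,.052,0])*R.from_euler('z',-71.15,degrees=True))
p=capture("top")
for n in ["pointer_tip","mark_tip","slide","cell_top"]: print(n,[(np.round(d["position"],4)*1000,round(d["conf"],2)) for d in place_of(p,n)[:3]])
E
```

```text
4.9833 [535.11 178.2  142.18] [-0.77  0.75  0.19  1.66  0.36  1.05  0.46]
shift mm [-0.15 -0.2  66.04] turn deg [0.09 0.47 0.03]
pointer_tip [(array([626.8, -16.1,  47.7]), 0.71), (array([ 478.6, -279. ,   -3.1]), 0.35)]
mark_tip [(array([630.6, -22.1,  44.1]), 0.57)]
slide [(array([548.6, -16.4,  40.1]), 0.75)]
cell_top [(array([548.2, -19.3,  51.5]), 0.57)]
```

Emit:
{"op": "apply_moves", "data": {"moves": [[[0, 0, 14], [0, 0, 0]], [[0, 0, 28], [0, 0, 0]], [[0, 0, 42], [0, 0, 0]], [[0, 0, 52], [0, 0, 0]], [[0, 0, 60], [0, 0, 0]], [[0, 0, 66], [0, 0, 0]], [[0, 0, 66], [0, 0, 0]], [[0, 0, 66], [0, 0, 0]], [[0, 0, 66], [0, 0, 0]], [[0, 0, 66], [0, 0, 0]]]}}

```text
time: 6.07
position: [0.5377, 0.1459, 0.0855]
tool_rot: [0.401, 2.908, -0.77]
wrist_force: [1.0, -0.4, -0.1]
gripper_width: 0.0599
finger_force: 0.0
```

Emit:
{"op": "apply_moves", "data": {"moves": [[[0, 0, 0], [0, 0, 0]], [[0, 0, 0], [0, 0, 0]], [[0, 0, 0], [0, 0, 0]], [[0, 0, 0], [0, 0, 0]], [[0, 0, 0], [0, 0, 0]], [[0, 0, 0], [0, 0, 0]], [[0, 0, 0], [0, 0, 0]], [[0, 0, 0], [0, 0, 0]], [[0, 0, 0], [0, 0, 0]], [[0, 0, 0], [0, 0, 0]]], "jaw": 15, "grip_force": 40}}

```text
time: 6.9
position: [0.5375, 0.1456, 0.0854]
tool_rot: [0.401, 2.908, -0.771]
wrist_force: [-1.0, 2.5, 5.0]
gripper_width: 0.023
finger_force: 39.6
```

```bash
python3 - <<'E'
from h import *
o=telemetry.get_obs(); print(o["time"],o["position"]*1000,o["joint_pos"],o["wrist_force"],o["wrist_torque"],o["gripper_width"],o["finger_force"])
goto(G-.016*ax,Rot([1,.052,0])*R.from_euler('z',-71.15,degrees=True))
p=capture("side"); cv2.imwrite("pics/s1.png",cv2.resize(p["img"][150:290,240:420][...,::-1],None,fx=4,fy=4,interpolation=cv2.INTER_CUBIC))
for n in ["pointer_tip","mark_tip","slide","cell_top","dog_top"]: print(n,[(np.round(d["position"],4)*1000,round(d["conf"],2),proj(p,d["position"])) for d in place_of(p,n)[:3]])
E
```

```text
6.9 [537.5  145.56  85.37] [-0.73  0.82  0.21  1.74  0.39  0.9   0.43] [-1.04  2.45  5.01] [ 0.32  0.21 -0.16] 0.0229953582400778 39.573479890823364
shift mm [-0.06 -0.39  0.47] turn deg [0.12 0.49 0.04]
pointer_tip [(array([539.4, 152.5,  96.7]), 0.59, array([317.06, 241.52]))]
mark_tip [(array([479.7, -26.9,  60.8]), 0.34, array([360.95, 199.06]))]
slide [(array([548.7, -21.9,  34. ]), 0.74, array([329.64, 205.08])), (array([600.5, 296. ,  -2.8]), 0.35, array([268.55, 327.69]))]
cell_top [(array([548.9, -22.2,  46.8]), 0.85, array([329.67, 200.74]))]
dog_top [(array([480.8, -27.3,  56. ]), 0.45, array([360.36, 200.5 ])), (array([547.4, -20.2,  51.2]), 0.25, array([330.19, 199.95]))]
```

View pics/s1.png

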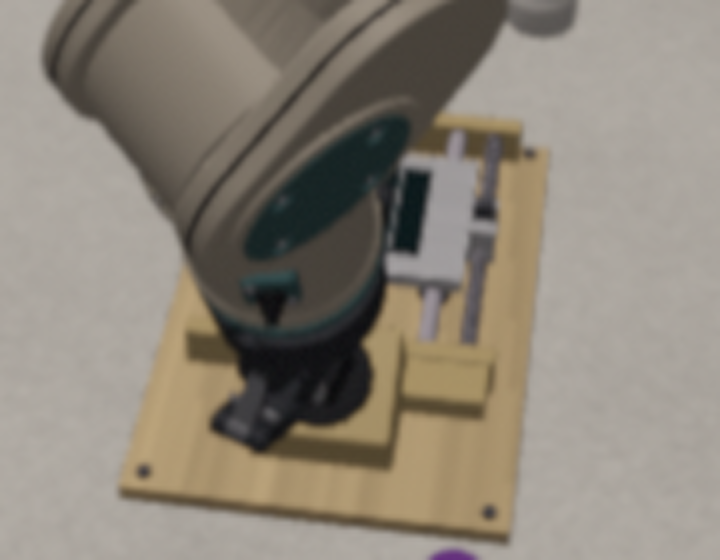

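Side view: the knob is held in the gripper at about crop (270,400), and the arm hides the pointer. Now winding clockwise.

Emit:
{"op": "apply_moves", "data": {"moves": [[[0, 0, 0], [0, 0, 7]], [[0, 0, 0], [0, 0, 14]], [[0, 0, 0], [0, 0, 21]], [[0, 0, 0], [0, 0, 28]], [[0, 0, 0], [0, 0, 35]], [[0, 0, 0], [0, 0, 42]], [[0, 0, 0], [0, 0, 49]], [[0, 0, 0], [0, 0, 56]], [[0, 0, 0], [0, 0, 63]], [[0, 0, 0], [0, 0, 70]]]}}

```text
time: 8.03
position: [0.539, 0.1467, 0.0849]
tool_rot: [1.851, 1.986, -0.492]
wrist_force: [1.7, 2.8, -0.3]
gripper_width: 0.0231
finger_force: 39.1
```

```bash
python3 - <<'E'
from h import *
o=telemetry.get_obs(); print(o["time"],o["position"]*1000,o["joint_pos"],o["wrist_force"],o["wrist_torque"],o["gripper_width"],o["finger_force"])
goto(G-.016*ax,Rot([1,.052,0])*R.from_euler('z',-1.15,degrees=True))
for c in ["wrist","top"]:
  p=capture(c); save(p,c+"_a.png")
  for n in ["pointer_tip","mark_tip","slide","cell_top","dog_top"]: print(c,n,[(np.round(d["position"],4)*1000,round(d["conf"],2),proj(p,d["position"])) for d in place_of(p,n)[:3]])
E
```

```text
8.0333 [538.96 146.67  84.9 ] [-0.93  0.88  0.56  1.74  0.07  0.83 -0.49] [ 1.71  2.8  -0.29] [ 0.95 -0.37  0.36] 0.023068939163069086 39.12703938782215
shift mm [-1.49 -1.61  0.56] turn deg [ 0.69 -0.04 -0.26]
wrist pointer_tip []
wrist mark_tip [(array([628.2, -26.6,  43.3]), 0.76, array([388.77, 292.75]))]
wrist slide [(array([550.4, -25.7,  37.5]), 0.8, array([320.99, 285.91]))]
wrist cell_top [(array([552. , -26.8,  50.9]), 0.57, array([322.39, 297.72]))]
wrist dog_top [(array([630.2, -24.5,  44.2]), 0.42, array([391.05, 292.79]))]
top pointer_tip [(array([628.1, -24.9,  48.9]), 0.66, array([322.09, 169.14]))]
top mark_tip [(array([603.6, 301.6,  -3.1]), 0.54, array([201.91, 183.34])), (array([632.1, -24.5,  46.5]), 0.53, array([321.88, 167.68]))]
top slide [(array([550. , -22.4,  37.4]), 0.79, array([321.98, 199.47])), (array([ 698.6, -335.3,   -1.7]), 0.16, array([435.43, 141.53]))]
top cell_top [(array([551.1, -23.4,  34.7]), 0.29, array([322.34, 199.05]))]
top dog_top [(array([539.2, 153.4,  97.7]), 0.7, array([251.01, 205.61]))]
```

```bash
python3 - <<'E'
import cv2
a=cv2.imread("pics/wrist_a.png")[240:340,250:450]; cv2.imwrite("pics/wa.png",cv2.resize(a,None,fx=4,fy=4,interpolation=cv2.INTER_CUBIC))
E
```

```text
(no output)
```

View pics/wa.png

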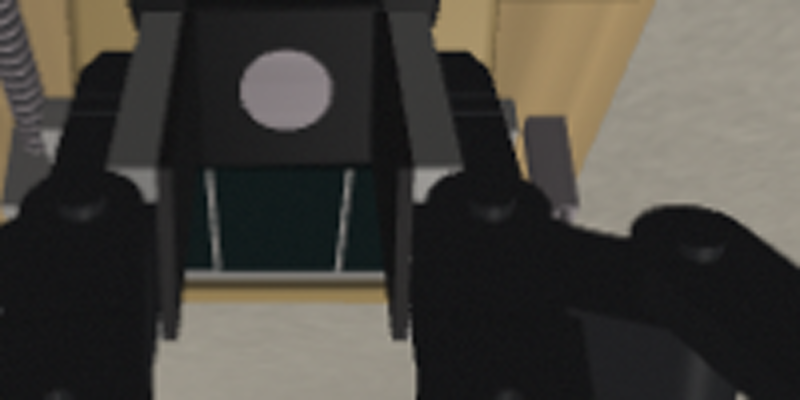

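Head sits squarely between the pads (crop 290,90) but the pointer is hidden by the right finger. I'll wind on, then check from the top.

Emit:
{"op": "apply_moves", "data": {"moves": [[[0, 0, 0], [0, 0, 7]], [[0, 0, 0], [0, 0, 14]], [[0, 0, 0], [0, 0, 21]], [[0, 0, 0], [0, 0, 28]], [[0, 0, 0], [0, 0, 35]], [[0, 0, 0], [0, 0, 42]], [[0, 0, 0], [0, 0, 49]], [[0, 0, 0], [0, 0, 56]], [[0, 0, 0], [0, 0, 63]], [[0, 0, 0], [0, 0, 70]]]}}

```text
time: 9.47
position: [0.5406, 0.1458, 0.0855]
tool_rot: [2.563, 0.549, -0.091]
wrist_force: [7.4, 1.4, 0.7]
gripper_width: 0.0231
finger_force: 39.2
```

```bash
cat >> h.py <<'E'
def look(cams=("top","side","wrist"),names=("pointer_tip","mark_tip","slide","cell_top","dog_top")):
  o=telemetry.get_obs(); print(o["time"],o["position"]*1000,o["joint_pos"],o["wrist_force"],o["wrist_torque"],o["gripper_width"],o["finger_force"])
  for c in cams:
    p=capture(c); save(p,c+"_%d.png"%(o["time"]*10))
    for n in names: print(c,n,[(np.round(d["position"],4)*1000,round(d["conf"],2),"along %.1f"%(1000*(np.array(d["position"])-[.55,-.02,0])@xf)) for d in place_of(p,n)[:2]])
E
python3 - <<'E'
from h import *
look(); goto(G-.016*ax,Rot([1,.052,0])*R.from_euler('z',68.85,degrees=True))
E
```

```text
9.4667 [540.58 145.81  85.53] [-1.1   1.01  0.9   1.75 -0.32  0.85 -1.34] [7.37 1.38 0.69] [ 0.76 -1.29  0.89] 0.023076668711467293 39.243396297097206
top pointer_tip [(array([625.2, -31.4,  49.6]), 0.63, 'along 15.3')]
top mark_tip []
top slide [(array([549.4, -30.1,  39. ]), 0.71, 'along 10.1')]
top cell_top [(array([550.1, -37.2,  51.7]), 0.63, 'along 17.2')]
top dog_top []
side pointer_tip []
side mark_tip []
side slide [(array([550.9, -31.9,  32.7]), 0.57, 'along 11.9')]
side cell_top [(array([548.4, -33.7,  46.8]), 0.62, 'along 13.6')]
side dog_top [(array([481.9, -41.8,  58.3]), 0.58, 'along 18.2'), (array([494.4, 307.1,  -0.1]), 0.25, 'along -329.5')]
wrist pointer_tip [(array([628.8, -28.5,  46.3]), 0.68, 'along 12.6')]
wrist mark_tip []
wrist slide [(array([550.6, -31.1,  38.5]), 0.59, 'along 11.1')]
wrist cell_top [(array([549.1, -29.2,  49. ]), 0.59, 'along 9.1')]
wrist dog_top [(array([485.7, -37. ,  57.3]), 0.53, 'along 13.6')]
shift mm [-3.06 -0.81  0.59] turn deg [ 0.28 -0.76  0.15]
```

Emit:
{"op": "apply_moves", "data": {"moves": [[[-1, 0, 0], [0, 0, 6]], [[-2, 0, 0], [0, 0, 12]], [[-2, 0, 0], [0, 0, 16]], [[-2, 0, 0], [0, 0, 16]], [[-2, 0, 0], [0, 0, 16]], [[-2, 0, 0], [0, 0, 16]], [[-2, 0, 0], [0, 0, 16]], [[-2, 0, 0], [0, 0, 16]], [[-2, 0, 0], [0, 0, 16]], [[-2, 0, 0], [0, 0, 16]]]}}

```text
time: 11.2
position: [0.5406, 0.1454, 0.0858]
tool_rot: [2.611, 0.195, 0.009]
wrist_force: [11.2, 2.4, -2.8]
gripper_width: 0.0229
finger_force: 39.8
```

```bash
python3 - <<'E'
from h import *
look(("wrist","top")); goto(G-.016*ax,Rot([1,.052,0])*R.from_euler('z',68.85,degrees=True))
p=capture("wrist"); a=proj(p,[.628,-.028,.046]); print(a); u,v=int(a[0]),int(a[1]); u=min(max(u,60),580); v=min(max(v,45),355)
cv2.imwrite("pics/wb.png",cv2.resize(p["img"][v-45:v+45,u-60:u+60][...,::-1],None,fx=6,fy=6,interpolation=cv2.INTER_CUBIC))
E
```

```text
11.2 [540.56 145.4   85.85] [-1.13  1.05  0.97  1.75 -0.41  0.87 -1.53] [11.23  2.37 -2.82] [ 1.13 -2.03  1.25] 0.022938593378273805 39.77969706058502
wrist pointer_tip [(array([634.4, -31.3,  45.6]), 0.85, 'along 15.7')]
wrist mark_tip [(array([630.4, -25.9,  45.9]), 0.72, 'along 10.1')]
wrist slide [(array([551. , -31.5,  36.1]), 0.74, 'along 11.5'), (array([ 701.3, -335.4,    2.2]), 0.23, 'along 322.8')]
wrist cell_top [(array([549.1, -35.6,  52.1]), 0.88, 'along 15.5'), (array([553.5, -31.5,  35.9]), 0.38, 'along 11.7')]
wrist dog_top [(array([483.1, -40.1,  55.7]), 0.53, 'along 16.6')]
top pointer_tip [(array([627.9, -35.3,  45. ]), 0.62, 'along 19.3')]
top mark_tip []
top slide [(array([602.8, 298.5,  -0.5]), 0.52, 'along -315.3')]
top cell_top [(array([550.5, -35.7,  50.7]), 0.82, 'along 15.7')]
top dog_top [(array([626.6, -31.3,  46.1]), 0.51, 'along 15.3')]
shift mm [-3.08 -0.43  0.67] turn deg [  0.21  -1.   -15.86]
[470.97 113.72]
```

View pics/wb.png

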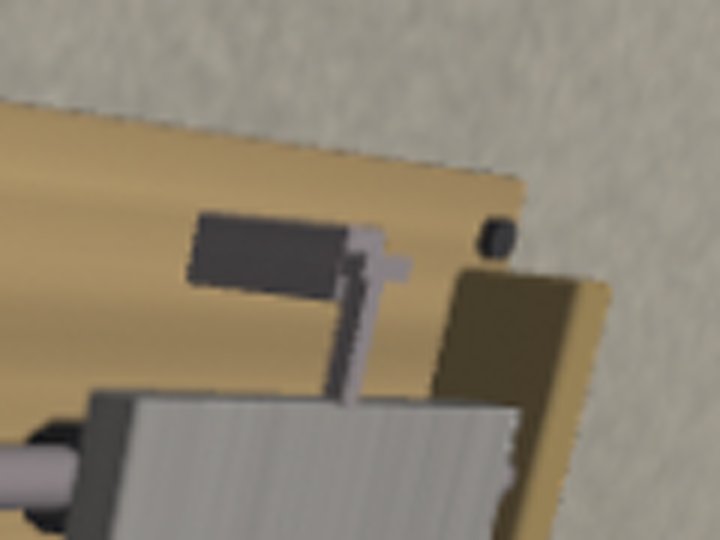

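```bash
python3 - <<'E'
from h import *
p=capture("wrist")
yf=np.array([-xf[1],xf[0],0])
for n,(a,b),z in [("slideTL",(135,397),.046),("slideTR",(518,409),.046),("ptr base L",(347,402),.046),("ptr base R",(358,402),.046),("bit R top",(410,258),.046),("bit R bot",(408,282),.046),("bit L",(385,268),.046),("post L",(347,228),.046),("post R",(383,232),.046),("R of finger",(380,270),.046),("post foot T",(202,212),.012),("post foot B",(190,284),.012)]:
    X=unproj_z(p,410+a/6,68+b/6,z); d=X-[.55,-.02,0]; print(n,X*1000,"along %.1f across %.1f"%(d@xf*1000,d@yf*1000))
    
E
```

```text
slideTL [605.16  18.81  46.  ] along -35.9 across 57.1
slideTR [611.12 -80.89  46.  ] along 64.0 across 57.9
ptr base L [608.4  -31.61  46.  ] along 14.6 across 57.7
ptr base R [608.63 -34.5   46.  ] along 17.5 across 57.8
bit R top [631.74 -38.31  46.  ] along 22.5 across 80.7
bit R bot [628.12 -39.43  46.  ] along 23.5 across 77.0
bit L [629.49 -32.49  46.  ] along 16.6 across 78.7
post L [634.08 -20.41  46.  ] along 4.8 across 83.9
post R [634.65 -29.63  46.  ] along 14.0 across 84.0
R of finger [629.05 -31.34  46.  ] along 15.4 across 78.3
post foot T [635.1  -28.88  12.  ] along 13.3 across 84.5
post foot B [623.21 -30.08  12.  ] along 13.9 across 72.6
```

```bash
cat >> h.py <<'E'
xf=np.array([.057,-.9984,0]); yf=np.array([.9984,.057,0])
def cloud(p,lo=(-25,55,5),hi=(50,100,80)):  # points in fixture frame (mm) about (.55,-.02)
    v,u=np.nonzero(p["z_map"]>0); z=p["z_map"][v,u]; d=(np.c_[u,v]-[p["cx"],p["cy"]])/K(p); s=d.copy()
    for _ in range(20): s=d/(1+p["k1"]*(s**2).sum(1))[:,None]
    T=np.linalg.inv(p["camera_from_world"]); W=np.c_[s*z[:,None],z]@T[:3,:3].T+T[:3,3]; W=W-[.55,-.02,0]
    F=np.c_[W@xf,W@yf,W[:,2]]*1000; k=((F>lo)&(F<hi)).all(1); return F[k],u[k],v[k],p["img"][v[k],u[k]]
E
python3 - <<'E'
from h import *
p=capture("wrist"); F,u,v,c=cloud(p)
for lo in range(8,56,4):
    k=(F[:,2]>=lo)&(F[:,2]<lo+4); print(lo,k.sum(),np.percentile(F[k],[2,50,98],axis=0).ravel() if k.sum() else "")
k=(F[:,2]>34)&(F[:,1]>62); o=np.lexsort((u[k],v[k]))
for a in np.c_[u,v,F][k][o]: print(a.round(1).tolist(),end=" ")
E
```

```text
8 1050 [-24.08  55.8   10.52   2.67  79.74  11.59  48.05  97.54  11.99]
12 800 [-23.52  55.87  12.01   7.02  71.    12.36  47.92  95.72  13.75]
16 45 [10.47 73.19 16.07 11.72 79.1  17.69 12.56 85.05 19.76]
20 39 [10.5  73.42 20.11 11.66 77.72 21.73 12.86 84.37 23.9 ]
24 48 [10.38 73.22 24.19 11.69 79.44 25.8  12.88 84.68 27.78]
28 41 [10.28 73.52 28.11 11.68 78.55 30.01 13.3  85.05 31.88]
32 45 [10.46 73.23 32.07 11.3  79.48 33.75 12.25 84.53 35.81]
36 70 [-22.44  57.41  36.16  11.51  77.09  38.04  45.01  84.74  39.7 ]
40 119 [-16.55  57.47  40.18  12.3   74.95  42.08  19.23  85.12  43.91]
44 286 [-20.78  55.11  44.26  13.58  57.88  45.81  46.98  80.76  46.75]
48 0 
52 0 
[462.0, 105.0, 12.2, 84.4, 34.7] [463.0, 105.0, 11.6, 84.5, 36.2] [464.0, 105.0, 12.7, 84.6, 36.5] [465.0, 105.0, 11.1, 84.7, 38.7] [466.0, 105.0, 12.6, 84.8, 38.7] [467.0, 105.0, 12.6, 84.9, 39.8] [468.0, 105.0, 11.7, 84.9, 41.5] [469.0, 105.0, 14.6, 85.1, 40.5] [470.0, 105.0, 15.0, 85.2, 41.3] [471.0, 105.0, 16.5, 85.3, 41.3] [472.0, 105.0, 18.1, 85.4, 41.3] [461.0, 106.0, 10.9, 83.4, 34.8] [462.0, 106.0, 11.2, 83
[... 8051 characters left out ...]
, 43.1] [467.0, 127.0, 13.3, 64.9, 44.4] [468.0, 127.0, 12.0, 65.2, 46.3] [469.0, 127.0, 13.5, 65.2, 46.3] [470.0, 127.0, 16.1, 65.2, 45.6] [464.0, 128.0, 12.5, 63.6, 41.9] [465.0, 128.0, 12.7, 63.8, 42.9] [466.0, 128.0, 11.8, 64.0, 44.5] [467.0, 128.0, 10.9, 64.2, 46.2] [468.0, 128.0, 13.1, 64.2, 45.8] [469.0, 128.0, 14.2, 64.3, 46.1] [470.0, 128.0, 16.1, 64.3, 45.9] [465.0, 129.0, 12.5, 62.9, 43.2] [466.0, 129.0, 12.0, 63.1, 44.7] [467.0, 129.0, 12.6, 63.2, 45.3] [468.0, 129.0, 13.3, 63.3, 45.9] [469.0, 129.0, 15.5, 63.3, 45.4] [470.0, 129.0, 17.5, 63.3, 45.1] [466.0, 130.0, 13.0, 62.1, 44.2] [467.0, 130.0, 12.8, 62.2, 45.4] [468.0, 130.0, 13.0, 62.4, 46.3] [469.0, 130.0, 15.1, 62.4, 45.9]
```

The crop shows the slide, its pointer (355,330), and the post with a bar at (395,268). The slide edges give its centre at +14 mm along. The mark's geometry is ambiguous from this low angle, so I'll let go and look from straight above before unwinding.

```bash
python3 - <<'E'
from h import *
p=capture("wrist"); o=telemetry.get_obs(); r=R.from_rotvec(o["tool_rot"])
T=np.linalg.inv(p["camera_from_world"]); print("cam in tool",r.inv().apply(T[:3,3]-o["position"])*1000, r.as_matrix().T@T[:3,:3],K(p))
# desired: cam optical axis through the target from above
Rt=r.as_matrix(); Rc=Rt.T@T[:3,:3]; tc=r.inv().apply(T[:3,3]-o["position"])
goto(o["position"]+.1*ax)
for yd in ([1,.05,0],[0,1,0],[-1,0,0],[.5,-.8,0]):
    q=Rot(yd,np.array([0,0,-1.])); print(yd,"tool-down cam dir",q.apply(Rc[:,2]),"cam offs",q.apply(tc)*1000,end=" "); goto(o["position"]+.1*ax,q)
E
```

```text
cam in tool [  82.84   -0.06 -165.69] [[ 0.   -0.95 -0.33]
 [ 1.    0.    0.  ]
 [-0.   -0.33  0.95]] 305.2562149205605
shift mm [  1.77   0.12 -99.98] turn deg 
[1, 0.05, 0] tool-down cam dir [ 0.02 -0.33 -0.95] cam offs [ -4.2   82.74 165.69] shift mm [  1.77   0.12 -99.98] turn deg [ 22.92  23.48 -82.24]
[0, 1, 0] tool-down cam dir [ 0.33  0.   -0.95] cam offs [-82.84  -0.06 165.69] shift mm [  1.77   0.12 -99.98] turn deg [   0.58   44.54 -165.87]
[-1, 0, 0] tool-down cam dir [-0.    0.33 -0.95] cam offs [  0.06 -82.84 165.69] shift mm [  1.77   0.12 -99.98] turn deg [ 23.69 -24.31  96.04]
[0.5, -0.8, 0] tool-down cam dir [-0.28 -0.17 -0.95] cam offs [ 70.22  43.96 165.69] shift mm [  1.77   0.12 -99.98] turn deg [ 29.13   7.95 -22.92]
```

Emit:
{"op": "apply_moves", "data": {"moves": [[[0, 0, 0], [0, 0, 0]], [[0, 0, 0], [0, 0, 0]], [[0, 0, 0], [0, 0, 0]], [[0, 0, -10], [0, 0, 0]], [[0, 0, -25], [0, 0, 0]], [[0, 0, -45], [0, 0, 0]], [[0, 0, -65], [0, 0, 0]], [[0, 0, -85], [0, 0, 0]], [[0, 0, -100], [0, 0, 0]], [[0, 0, -100], [0, 0, 0]]], "jaw": 60}}

```text
time: 12.83
position: [0.5333, 0.1966, 0.1745]
tool_rot: [2.612, 0.192, 0.003]
wrist_force: [0.1, 0.3, 0.7]
gripper_width: 0.0604
finger_force: 0.0
```

```bash
python3 - <<'E'
from h import *
goto([.57,-.07,.18],Rot([.5,-.8,0],np.array([0,0,-1.]))); print(telemetry.get_obs()["joint_pos"])
E
```

```text
shift mm [ -0.43 236.09 129.37] turn deg [ 29.02   8.21 -23.04]
[-1.21  0.97  1.06  1.63 -0.34  1.1  -1.59]
```

Emit:
{"op": "apply_moves", "data": {"moves": [[[0, 24, 13], [4, 1, -3]], [[0, 48, 26], [8, 2, -6]], [[0, 72, 39], [12, 3, -9]], [[0, 96, 52], [15, 4, -12]], [[0, 120, 65], [18, 5, -14]], [[0, 144, 78], [21, 6, -17]], [[0, 168, 91], [24, 7, -20]], [[0, 192, 104], [27, 8, -22]], [[0, 216, 117], [29, 8, -23]], [[0, 236, 129], [29, 8, -23]]]}}

```text
time: 13.67
position: [0.5677, -0.0775, 0.1788]
tool_rot: [3.022, 0.851, -0.01]
wrist_force: [0.6, -0.1, -0.4]
gripper_width: 0.0599
finger_force: 0.0
```

Emit:
{"op": "apply_moves", "data": {"moves": [[[0, 0, 0], [0, 0, 0]], [[0, 0, 0], [0, 0, 0]], [[0, 0, 0], [0, 0, 0]], [[0, 0, 0], [0, 0, 0]], [[0, 0, 0], [0, 0, 0]], [[0, 0, 0], [0, 0, 0]], [[0, 0, 0], [0, 0, 0]], [[0, 0, 0], [0, 0, 0]], [[0, 0, 0], [0, 0, 0]], [[0, 0, 0], [0, 0, 0]]]}}

```text
time: 14.5
position: [0.5684, -0.0718, 0.1782]
tool_rot: [3.02, 0.859, -0.011]
wrist_force: [0.3, 0.2, -0.4]
gripper_width: 0.0601
finger_force: 0.0
```

```bash
python3 - <<'E'
from h import *
o=telemetry.get_obs(); print(o["time"],o["position"]*1000,o["joint_pos"])
p=capture("wrist"); print(np.linalg.inv(p["camera_from_world"])[:3,3]*1000)
a=proj(p,[.628,-.028,.046]); print(a)
for n in ["pointer_tip","mark_tip","dog_top"]: print(n,[(np.round(d["position"],4)*1000,round(d["conf"],2),proj(p,d["position"])) for d in place_of(p,n)[:3]])
# rectified top-down orthophoto at z=.046: 4 px/mm, along right, across up
al,ac=np.meshgrid(np.arange(-50,70,.2),np.arange(100,0,-.2)); W=np.array([.55,-.02,.046])+(al[...,None]*xf+ac[...,None]*yf)/1000
M=p["camera_from_world"]; C=W@M[:3,:3].T+M[:3,3]; s=C[...,:2]/C[...,2:]; s=s*(1+p["k1"]*(s**2).sum(-1,keepdims=True)); uv=(s*K(p)+[p["cx"],p["cy"]]).astype(np.float32)
im=cv2.remap(p["img"],uv[...,0],uv[...,1],cv2.INTER_CUBIC); cv2.imwrite("pics/ortho1.png",im[...,::-1])
F,u,v,c=cloud(p,(-20,60,36),(40,100,80))
g=lambda z0,z1,y0,y1:F[(F[:,2]>z0)&(F[:,2]<z1)&(F[:,1]>y0)&(F[:,1]<y1)]
for a in [(44,50,62,66),(44,50,66,70),(44,50,70,74),(44,50,74,77),(44,50,77,80),(44,50,80,84),(44,50,84,90),(36,43.5,70,90)]:
    q=g(*a); print(a,len(q),np.percentile(q,[2,50,98],axis=0).ravel() if len(q) else "")
E
```

```text
14.5 [568.44 -71.85 178.25] [-0.31  0.63  0.62  1.78 -0.45  0.89 -0.51]
[639.66 -27.22 343.36]
[314.63  99.68]
pointer_tip []
mark_tip [(array([629.3, -23.9,  45.4]), 0.7, array([311.62,  96.03]))]
dog_top [(array([482.7, -42.6,  55.2]), 0.55, array([254.1 , 231.13]))]
(44, 50, 62, 66) 20 [12.62 62.14 44.23 14.52 63.98 45.69 16.43 65.82 46.41]
(44, 50, 66, 70) 18 [12.99 66.26 44.66 14.66 68.13 45.61 16.36 69.88 47.01]
(44, 50, 70, 74) 16 [12.94 70.47 44.77 14.41 71.89 45.78 16.28 73.78 47.04]
(44, 50, 74, 77) 13 [13.   74.18 44.39 14.55 75.37 45.31 16.14 76.88 46.27]
(44, 50, 77, 80) 40 [11.12 77.11 44.53 16.79 78.44 45.29 22.41 79.89 46.72]
(44, 50, 80, 84) 11 [12.83 80.12 44.18 18.64 80.42 44.82 21.88 80.94 46.36]
(44, 50, 84, 90) 0 
(36, 43.5, 70, 90) 69 [11.35 73.23 40.29 16.96 81.26 41.67 20.86 84.28 43.13]
```

View pics/ortho1.png

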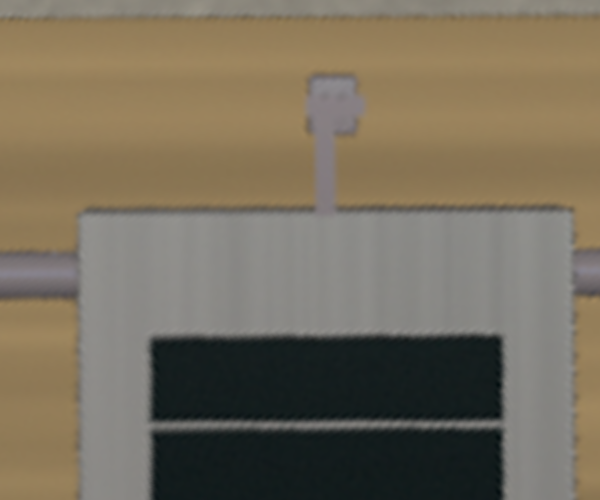

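The ortho view shows the slide edges at columns 80–573, so its centre is at +15 mm. The pointer is at column 325 (along ≈ 14.7). The post centre is at column 333 (≈ 16.5), with a cross bar from 11 to 22.5. The tip lies either at the bar's end or at its middle, so I'll average the network over several views.

```bash
python3 - <<'E'
from h import *
for cam in ("wrist","top","side"):
  for n in ("mark_tip","pointer_tip","cell_top","dog_top"):
    L=[]
    for i in range(6):
      p=capture(cam)
      for d in place_of(p,n)[:1]:
        X=np.array(d["position"])-[.55,-.02,0]; L.append([X@xf*1000,X@yf*1000,X[2]*1000,d["conf"]])
    print(cam,n,len(L)); print(np.array(L).round(1).tolist())
E
```

```text
wrist mark_tip 6
[[7.4, 79.3, 45.8, 0.4], [-170.9, -1.0, 101.2, 0.6], [11.3, 77.3, 48.0, 0.6], [11.0, 76.0, 43.3, 0.6], [10.7, 76.0, 46.5, 0.6], [9.1, 79.0, 43.7, 0.7]]
wrist pointer_tip 6
[[12.7, 77.4, 43.2, 1.0], [15.0, 82.2, 48.7, 0.6], [17.1, 77.7, 44.1, 0.6], [18.0, 82.6, 46.1, 0.6], [14.1, 80.1, 48.9, 1.0], [17.7, 84.2, 45.9, 0.9]]
wrist cell_top 6
[[14.5, -0.1, 47.8, 0.9], [16.7, -1.2, 49.6, 1.0], [13.8, 1.2, 49.4, 0.6], [14.1, 1.4, 49.5, 0.9], [13.3, 0.7, 47.0, 0.7], [15.3, 0.6, 48.8, 0.7]]
wrist dog_top 6
[[322.8, 131.3, 2.6, 0.4], [18.1, -66.3, 53.4, 0.4], [17.5, -65.9, 54.8, 0.7], [16.1, -68.2, 58.9, 0.6], [15.7, -64.0, 53.2, 0.5], [17.3, -65.7, 56.2, 0.6]]
top mark_tip 2
[[324.7, 133.6, -3.4, 0.7], [18.0, 75.8, 50.5, 0.2]]
top pointer_tip 6
[[14.0, 77.0, 46.4, 0.6], [17.4, 77.4, 47.7, 0.8], [14.8, 76.8, 48.2, 0.8], [18.0, 75.7, 50.6, 0.8], [18.2, 76.6, 48.9, 0.8], [15.1, 75.5, 49.6, 0.6]]
top cell_top 5
[[15.1, -0.7, 50.9, 0.6], [14.6, 2.2, 55.5, 0.9], [16.2, 1.9, 52.4, 0.8], [15.4, -2.1, 49.9, 0.5], [17.2, -1.4, 51.4, 0.9]]
top dog_top 1
[[13.7, 0.4, 51.9, 0.3]]
side mark_tip 6
[[8.4, 81.0, 47.4, 0.6], [8.0, 78.8, 46.5, 0.6], [-173.0, -1.7, 96.5, 0.7], [6.4, 81.3, 46.3, 0.6], [7.4, 79.1, 46.7, 0.6], [255.9, -84.0, -1.3, 0.6]]
side pointer_tip 6
[[17.9, 78.2, 46.7, 0.6], [18.8, 78.8, 43.9, 0.8], [15.7, -2.4, 49.5, 0.7], [14.9, 75.5, 46.5, 0.9], [17.3, 75.9, 46.2, 0.9], [16.8, 76.1, 42.9, 0.8]]
side cell_top 6
[[15.8, -0.5, 47.7, 0.8], [16.6, -1.5, 48.5, 0.9], [16.5, -1.3, 45.9, 0.8], [16.6, -3.7, 47.7, 0.9], [15.1, -0.9, 47.3, 0.6], [13.7, 0.2, 47.4, 0.8]]
side dog_top 6
[[14.6, -0.8, 35.3, 0.7], [18.1, -69.6, 58.8, 0.4], [22.1, -72.5, 58.3, 0.4], [20.7, -71.7, 58.3, 0.5], [20.8, -71.5, 58.7, 0.4], [21.3, -69.9, 58.9, 0.5]]
```

The network mark estimates cluster near the knob-side end of the bar (≈ 10.7 along). That agrees with the stated 2 mm gap at across 79, so I'm taking the mark at ≈ 10.5. The pointer is only about 4 mm past, so I'll regrasp and wind on about 7 mm for a clear pass. Then I'll draw back.

```bash
cat >> h.py <<'E'
G2=G+.0013*ey
def knobpose(h,deg): return G2+(h-.016)*ax, R.from_matrix(np.c_[ex,ey,-ax])*R.from_euler('z',deg,degrees=True)
E
python3 - <<'E'
from h import *
goto(*knobpose(.1,-5.15)); print(knobpose(.1,-5.15)[0])
E
```

```text
shift mm [ 113.05 -244.01    5.62] turn deg [-15.13 -27.62 -64.72]
[0.54 0.19 0.17]
```

Emit:
{"op": "apply_moves", "data": {"moves": [[[11, -24, -8], [-1, -3, -6]], [[23, -49, -12], [-3, -6, -13]], [[34, -73, -14], [-5, -8, -19]], [[45, -98, -14], [-6, -11, -26]], [[57, -122, -14], [-8, -14, -32]], [[68, -146, -12], [-9, -17, -39]], [[79, -171, -10], [-11, -19, -45]], [[90, -195, -5], [-12, -22, -52]], [[102, -220, 0], [-14, -25, -58]], [[113, -244, 6], [-15, -28, -65]]]}}

```text
time: 22.73
position: [0.536, 0.1976, 0.1711]
tool_rot: [1.802, 2.056, -0.527]
wrist_force: [-0.4, 1.0, -0.7]
gripper_width: 0.0602
finger_force: 0.0
```

Emit:
{"op": "apply_moves", "data": {"moves": [[[0, 0, 0], [0, 0, 0]], [[0, 0, 0], [0, 0, 0]], [[0, 0, 0], [0, 0, 0]], [[0, 0, 0], [0, 0, 0]], [[0, 0, 0], [0, 0, 0]], [[0, 0, 0], [0, 0, 0]], [[0, 0, 0], [0, 0, 0]], [[0, 0, 0], [0, 0, 0]], [[0, 0, 0], [0, 0, 0]], [[0, 0, 0], [0, 0, 0]]]}}

```text
time: 23.57
position: [0.5362, 0.1948, 0.1714]
tool_rot: [1.81, 2.051, -0.527]
wrist_force: [0.2, 0.3, 0.8]
gripper_width: 0.0601
finger_force: 0.0
```

```bash
python3 - <<'E'
from h import *
o=telemetry.get_obs(); print(o["time"],o["joint_pos"]); goto(*knobpose(0,-5.15))
p=capture("wrist"); m=silhouettes(p,"knob_grip")[0]["region"]; v,u=np.nonzero(m&(p["z_map"]>0))
Q=np.array([unproj_d(p,a,b) for a,b in zip(u,v)])-G2; c=np.c_[Q@ex,Q@ey,Q@ax]*1000
T=c[(c[:,2]>5)&(c[:,2]<14)]; print(len(T),np.median(T[:,2]),cv2.minAreaRect(T[:,:2].astype(np.float32)))
E
```

```text
23.5667 [-0.98  0.79  0.55  1.6   0.09  1.08 -0.44]
shift mm [-0.49  0.73 99.63] turn deg [-0.42 -0.26 -0.89]
912 9.015384235184031 ((-0.2736377716064453, -1.769099235534668), (25.30227279663086, 26.146522521972656), 84.9946060180664)
```

Emit:
{"op": "apply_moves", "data": {"moves": [[[0, 0, 20], [0, 0, 0]], [[0, 0, 40], [0, 0, -1]], [[0, 0, 60], [0, 0, -1]], [[0, 0, 75], [0, 0, -1]], [[0, 0, 85], [0, 0, -1]], [[0, 0, 93], [0, 0, -1]], [[0, 0, 99], [0, 0, -1]], [[0, 0, 99], [0, 0, -1]], [[0, 0, 99], [0, 0, -1]], [[0, 0, 99], [0, 0, -1]]]}}

```text
time: 24.5
position: [0.5385, 0.1465, 0.0859]
tool_rot: [1.793, 2.069, -0.53]
wrist_force: [0.3, 0.3, -0.6]
gripper_width: 0.0601
finger_force: 0.0
```

Emit:
{"op": "apply_moves", "data": {"moves": [[[0, 0, 0], [0, 0, 0]], [[0, 0, 0], [0, 0, 0]], [[0, 0, 0], [0, 0, 0]], [[0, 0, 0], [0, 0, 0]], [[0, 0, 0], [0, 0, 0]], [[0, 0, 0], [0, 0, 0]], [[0, 0, 0], [0, 0, 0]], [[0, 0, 0], [0, 0, 2]], [[0, 0, 0], [0, 0, 6]], [[0, 0, 0], [0, 0, 12]]], "jaw": 15, "grip_force": 40}}

```text
time: 25.33
position: [0.5395, 0.148, 0.0861]
tool_rot: [1.983, 1.849, -0.465]
wrist_force: [1.1, 4.7, 5.9]
gripper_width: 0.0152
finger_force: 3.9
```

Emit:
{"op": "apply_moves", "data": {"moves": [[[0, 0, 0], [0, 0, 7]], [[0, 0, 0], [0, 0, 14]], [[0, 0, 0], [0, 0, 21]], [[0, 0, 0], [0, 0, 28]], [[0, 0, 0], [0, 0, 35]], [[0, 0, 0], [0, 0, 42]], [[0, 0, 0], [0, 0, 49]], [[0, 0, 0], [0, 0, 56]], [[0, 0, 0], [0, 0, 60]], [[0, 0, 0], [0, 0, 60]]]}}

```text
time: 26.17
position: [0.5395, 0.148, 0.0861]
tool_rot: [2.561, 0.593, -0.126]
wrist_force: [1.3, 5.8, 7.1]
gripper_width: 0.0148
finger_force: 4.6
```

```bash
python3 - <<'E'
from h import *
look(("wrist",),("pointer_tip","cell_top")); goto(*knobpose(0,66.85))
p=capture("wrist"); F,u,v,c=cloud(p,(-60,-70,40),(100,70,60)); k=(F[:,1]<56)&(F[:,1]>40)&(F[:,2]<47.5); print(np.percentile(F[k][:,0],[.5,1,99,99.5]),k.sum())
E
```

```text
26.1667 [539.47 148.02  86.06] [-1.08  1.01  0.88  1.73 -0.31  0.88 -1.32] [1.3  5.8  7.14] [ 0.88 -0.29  0.2 ] 0.014846378122707938 4.585189827903378
wrist pointer_tip [(array([632. , -29.1,  45.1]), 0.63, 'along 13.8')]
wrist cell_top [(array([550.6, -35.3,  49.1]), 0.9, 'along 15.3')]
shift mm [-1.61  1.6   2.27] turn deg [-0.41  0.05  0.18]
[-36.34 -36.18  62.52  63.24] 943
```

```bash
python3 - <<'E'
from h import *
p=capture("wrist"); cv2.imwrite("pics/w5.png",cv2.resize(p["img"][200:400,160:480][...,::-1],None,fx=2.5,fy=2.5,interpolation=cv2.INTER_CUBIC))
F,u,v,c=cloud(p,(-260,-100,40),(-100,100,160)); 
Q=F; print(len(F))
E
```

```text
24744
```

View pics/w5.png

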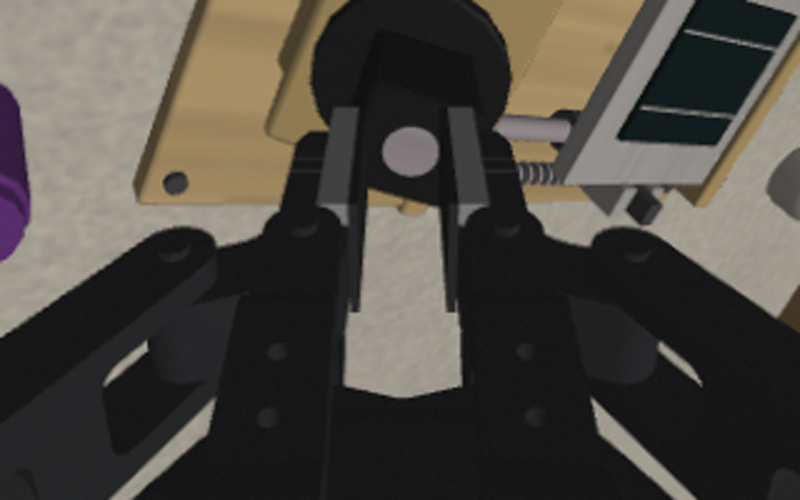

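```bash
python3 - <<'E'
from h import *
p=capture("wrist"); o=telemetry.get_obs(); r=R.from_rotvec(o["tool_rot"])
v,u=np.nonzero(p["z_map"]>0); F,u,v,c=cloud(p,(-400,-300,-50),(300,300,400))
W=np.array([.55,-.02,0])+(F[:,:1]*xf+F[:,1:2]*yf)/1000; W[:,2]=F[:,2]/1000
t=r.inv().apply(W-o["position"])*1000
for yy in range(-30,31,3):
    k=(abs(t[:,1]-yy)<1.5)&(abs(t[:,0])<30)&(t[:,2]<25)&(t[:,2]>-45)
    print(yy,k.sum(),"z:",np.percentile(t[k][:,2],[1,25,50,75,99]) if k.sum() else "","x@z<-15",np.percentile(t[k&(t[:,2]<-15)][:,0],[1,99]) if (k&(t[:,2]<-15)).any() else "")
print(o["finger_force"],o["gripper_width"],o["wrist_force"])
E
```

```text
-30 152 z: [19.62 20.4  20.94 21.4  23.72] x@z<-15 
-27 179 z: [19.49 20.29 20.68 21.15 23.91] x@z<-15 
-24 156 z: [ 8.9  11.83 20.41 21.09 23.35] x@z<-15 
-21 323 z: [-44.19   8.79   9.77  20.09  22.99] x@z<-15 [4.66 6.29]
-18 395 z: [-43.61 -30.26   9.37  19.34  21.98] x@z<-15 [4.77 6.53]
-15 381 z: [-44.35   8.38   9.53  19.24  21.49] x@z<-15 [ 4.99 10.06]
-12 402 z: [-44.28 -30.2    9.14  10.29  20.96] x@z<-15 [ 9.02 10.3 ]
-9 508 z: [-44.8  -32.5  -18.45   9.64  21.05] x@z<-15 [-11.64  11.56]
-6 493 z: [-23.67 -22.59 -18.08   9.21  21.17] x@z<-15 [-13.32  13.15]
-3 518 z: [-24.21 -22.86 -20.48   8.92  20.95] x@z<-15 [-14.08  12.58]
0 558 z: [-24.18 -22.89 -18.7    9.11  21.04] x@z<-15 [-15.38  11.63]
3 516 z: [-23.97 -22.82 -12.85   9.2   21.06] x@z<-15 [-16.    10.71]
6 633 z: [-43.73 -23.51 -22.08   8.8   20.68] x@z<-15 [-16.53  10.02]
9 431 z: [-44.62 -29.02  -1.28   9.55  21.11] x@z<-15 [ 7.38 10.22]
12 425 z: [-44.41 -28.7    2.53   9.83  21.03] x@z<-15 [ 6.67 10.22]
15 409 z: [-43.8  -21.68   3.84  10.07  20.97] x@z<-15 [2.65 9.65]
18 355 z: [-43.78 -32.25   9.01  19.36  21.25] x@z<-15 [3.74 6.21]
21 360 z: [-43.34   8.74   9.47  19.7   22.63] x@z<-15 [5.07 6.25]
24 303 z: [ 7.87  9.   10.65 20.05 23.07] x@z<-15 
27 215 z: [ 8.73 19.06 19.86 20.46 23.28] x@z<-15 
30 236 z: [18.58 19.59 20.1  20.55 23.06] x@z<-15 
4.300452167692441 0.014915040154020169 [1.7  4.73 6.95]
```

```bash
python3 - <<'E'
from h import *
p=capture("wrist"); o=telemetry.get_obs(); r=R.from_rotvec(o["tool_rot"])
for a,b in [(345,112),(335,150),(325,195),(345,195),(352,215),(358,250),(356,300),(410,150),(410,120),(400,60),(375,150),(440,150),(455,112),(465,150),(480,195),(450,200),(449,250),(310,150),(400,195)]:
    print((a,b),r.inv().apply(unproj_d(p,160+a/2.5,200+b/2.5)-o["position"])*1000)
E
```

```text
(345, 112) [  9.09 -11.86 -28.22]
(335, 150) [  8.82 -12.74 -42.41]
(325, 195) [  9.25 -13.17 -57.4 ]
(345, 195) [  9.77  -9.78 -58.16]
(352, 215) [  7.79  -8.5  -60.86]
(358, 250) [ -2.58  -7.96 -56.43]
(356, 300) [-10.11  -8.26 -60.15]
(410, 150) [ -2.77   1.38 -23.12]
(410, 120) [  4.31   1.36 -22.85]
(400, 60) [12.06 -0.77 -9.4 ]
(375, 150) [ -3.36  -6.13 -22.13]
(440, 150) [  4.99   7.04 -36.03]
(455, 112) [  9.23  10.36 -28.47]
(465, 150) [ 10.39  11.04 -45.03]
(480, 195) [  9.81  12.5  -58.23]
(450, 200) [  9.65   7.48 -59.38]
(449, 250) [  0.26   7.49 -60.07]
(310, 150) [  5.73 -18.06 -37.29]
(400, 195) [-14.88  -0.76 -21.92]
```

The crop shows the pads (345–480, 107–310) stopping about 5 mm short of the head's end face. The true tips sit about 25 mm behind the reported TCP, so this grip slipped off. I'll open, turn back, and then grip deeper.

Emit:
{"op": "apply_moves", "data": {"moves": [[[0, 0, -2], [0, 0, 0]], [[0, 0, -10], [0, 0, 0]], [[0, 0, -20], [0, 0, -8]], [[0, 0, -20], [0, 0, -17]], [[0, 0, -20], [0, 0, -26]], [[0, 0, -20], [0, 0, -35]], [[0, 0, -20], [0, 0, -44]], [[0, 0, -20], [0, 0, -53]], [[0, 0, -20], [0, 0, -62]], [[0, 0, -20], [0, 0, -72]]], "jaw": 60}}

```text
time: 27.35
position: [0.5368, 0.1551, 0.103]
tool_rot: [2.014, 1.805, -0.463]
wrist_force: [-0.6, -0.4, -0.2]
gripper_width: 0.0598
finger_force: 0.0
```

Emit:
{"op": "apply_moves", "data": {"moves": [[[0, 0, -20], [0, 0, -10]], [[0, 0, -20], [0, 0, -10]], [[0, 0, -20], [0, 0, -10]], [[0, 0, -20], [0, 0, -10]], [[0, 0, -20], [0, 0, -10]], [[0, 0, -20], [0, 0, -10]], [[0, 0, -20], [0, 0, -10]], [[0, 0, -20], [0, 0, -10]], [[0, 0, -20], [0, 0, -10]], [[0, 0, -20], [0, 0, -10]]]}}

```text
time: 28.18
position: [0.5372, 0.1656, 0.1201]
tool_rot: [1.869, 1.985, -0.51]
wrist_force: [-0.1, -1.0, -0.3]
gripper_width: 0.0601
finger_force: 0.0
```

```bash
python3 - <<'E'
from h import *
o=telemetry.get_obs(); print(o["time"],o["joint_pos"],o["gripper_width"])
goto(*knobpose(0,-5.15))
p=capture("wrist"); m=silhouettes(p,"knob_grip")[0]["region"]; v,u=np.nonzero(m&(p["z_map"]>0))
Q=np.array([unproj_d(p,a,b) for a,b in zip(u,v)])-G2; c=np.c_[Q@ex,Q@ey,Q@ax]*1000
T=c[(c[:,2]>5)&(c[:,2]<14)]; print(len(T),np.median(T[:,2]),cv2.minAreaRect(T[:,:2].astype(np.float32)))
r=R.from_rotvec(o["tool_rot"]); rt=r.inv()
# finger points in tool frame
F,u,v,cc=cloud(p,(-400,-300,-50),(300,300,400)); W=np.array([.55,-.02,0])+(F[:,:1]*xf+F[:,1:2]*yf)/1000; W[:,2]=F[:,2]/1000
t=rt.apply(W-o["position"])*1000; k=(abs(t[:,1])>26)&(abs(t[:,1])<45)&(abs(t[:,0])<12)&(t[:,2]<0); print("tips z",np.percentile(t[k][:,2],[50,90,98,100]), "head end z",np.median(rt.apply(G2+np.array([c[(c[:,2]>5)][:,2].mean()/1000])*ax-o["position"])*1))
E
```

```text
28.1833 [-0.95  0.85  0.56  1.68  0.06  0.95 -0.49] 0.06013425871386586
shift mm [-0.54  0.84 40.54] turn deg [-0.43 -0.23 -4.58]
1422 9.042558166815853 ((-0.02622222900390625, -1.386977195739746), (26.080711364746094, 26.20218276977539), 84.54985809326172)
tips z [-62.64 -39.47 -32.41 -27.03] head end z 0.0006498418897914436
```

Emit:
{"op": "apply_moves", "data": {"moves": [[[0, 0, 10], [0, 0, -4]], [[0, 0, 20], [0, 0, -5]], [[0, 0, 30], [0, 0, -5]], [[0, 0, 40], [0, 0, -5]], [[0, 0, 48], [0, 0, -5]], [[0, 0, 55], [0, 0, -5]], [[0, 0, 60], [0, 0, -5]], [[0, 0, 63], [0, 0, -5]], [[0, 0, 63], [0, 0, -5]], [[0, 0, 63], [0, 0, -5]]]}}

```text
time: 29.12
position: [0.5385, 0.1345, 0.0655]
tool_rot: [1.789, 2.073, -0.533]
wrist_force: [0.5, 0.3, -0.1]
gripper_width: 0.0601
finger_force: 0.0
```

Emit:
{"op": "apply_moves", "data": {"moves": [[[0, 0, 0], [0, 0, 0]], [[0, 0, 0], [0, 0, 0]], [[0, 0, 0], [0, 0, 0]], [[0, 0, 0], [0, 0, 0]], [[0, 0, 0], [0, 0, 0]], [[0, 0, 0], [0, 0, 0]], [[0, 0, 0], [0, 0, 0]], [[0, 0, 0], [0, 0, 0]], [[0, 0, 0], [0, 0, 0]], [[0, 0, 0], [0, 0, 0]]], "jaw": 15, "grip_force": 40}}

```text
time: 29.95
position: [0.5392, 0.135, 0.0659]
tool_rot: [1.788, 2.074, -0.531]
wrist_force: [2.1, 2.5, 6.6]
gripper_width: 0.0249
finger_force: 43.9
```

Emit:
{"op": "apply_moves", "data": {"moves": [[[0, 0, 0], [0, 0, 7]], [[0, 0, 0], [0, 0, 14]], [[0, 0, 0], [0, 0, 21]], [[0, 0, 0], [0, 0, 28]], [[0, 0, 0], [0, 0, 35]], [[0, 0, 0], [0, 0, 42]], [[0, 0, 0], [0, 0, 49]], [[0, 0, 0], [0, 0, 56]], [[0, 0, 0], [0, 0, 63]], [[0, 0, 0], [0, 0, 70]]]}}

```text
time: 30.78
position: [0.5404, 0.1347, 0.0661]
tool_rot: [2.55, 0.639, -0.139]
wrist_force: [3.8, 0.9, 3.2]
gripper_width: 0.0248
finger_force: 43.7
```

```bash
cat >> h.py <<'E'
def slidepos(p,z=46):
    F,u,v,c=cloud(p,(-70,-58,42),(110,58,48)); out=[]
    for y in (-50,50):
        k=(abs(F[:,1]-y)<6)&(abs(F[:,2]-46)<1.5); out.append((k.sum(),np.percentile(F[k][:,0],[1,99]).round(1) if k.sum()>20 else None))
    return out
E
python3 - <<'E'
from h import *
o=telemetry.get_obs(); print(o["time"],o["joint_pos"],o["wrist_force"],o["wrist_torque"],o["gripper_width"],o["finger_force"]); goto(G2,knobpose(0,-5.3)[1])
p=capture("wrist"); print(slidepos(p)); print([((np.array(d["position"])-[.55,-.02,0])@xf*1000,d["conf"]) for d in place_of(p,"cell_top")])
E
```

```text
30.7833 [-1.06  1.03  0.86  1.75 -0.32  0.82 -1.27] [3.8  0.9  3.22] [ 0.38 -0.88  0.64] 0.024815215645991262 43.65867733955383
shift mm [ -1.22  -0.22 -37.68] turn deg [ -0.31  -0.12 -70.09]
[(np.int64(510), array([-26.9,  70.6])), (np.int64(675), array([-28.1,  69.2]))]
[(np.float64(22.435319999999994), 0.75)]
```

Emit:
{"op": "apply_moves", "data": {"moves": [[[0, 0, 0], [0, 0, -7]], [[0, 0, 0], [0, 0, -14]], [[0, 0, 0], [0, 0, -21]], [[0, 0, 0], [0, 0, -28]], [[0, 0, 0], [0, 0, -35]], [[0, 0, 0], [0, 0, -42]], [[0, 0, 0], [0, 0, -49]], [[0, 0, 0], [0, 0, -56]], [[0, 0, 0], [0, 0, -63]], [[0, 0, 0], [0, 0, -70]]]}}

```text
time: 31.72
position: [0.5392, 0.135, 0.0659]
tool_rot: [1.782, 2.08, -0.532]
wrist_force: [1.1, 2.3, 4.3]
gripper_width: 0.0252
finger_force: 44.0
```

Emit:
{"op": "apply_moves", "data": {"moves": [[[0, 0, 0], [0, 0, -7]], [[0, 0, 0], [0, 0, -14]], [[0, 0, 0], [0, 0, -21]], [[0, 0, 0], [0, 0, -28]], [[0, 0, 0], [0, 0, -35]], [[0, 0, 0], [0, 0, -42]], [[0, 0, 0], [0, 0, -49]], [[0, 0, 0], [0, 0, -56]], [[0, 0, 0], [0, 0, -63]], [[0, 0, 0], [0, 0, -70]]]}}

```text
time: 32.55
position: [0.5385, 0.1341, 0.0664]
tool_rot: [0.29, 2.956, -0.784]
wrist_force: [0.1, 2.3, 7.0]
gripper_width: 0.0252
finger_force: 44.1
```

```bash
python3 - <<'E'
from h import *
o=telemetry.get_obs(); print(o["time"],o["joint_pos"],o["wrist_force"],o["wrist_torque"],o["gripper_width"],o["finger_force"]); goto(G2,knobpose(0,64.8-152)[1])
for c in ("wrist","top"):
  p=capture(c); print(slidepos(p)); print([((np.array(d["position"])-[.55,-.02,0])@xf*1000,d["conf"]) for d in place_of(p,"cell_top")])
E
```

```text
32.55 [-0.69  0.84  0.17  1.74  0.42  0.88  0.49] [0.12 2.28 7.04] [-0.15 -0.17 -0.07] 0.02520659518690936 44.11152005195618
shift mm [ -0.53   0.35 -37.71] turn deg [  0.09  -0.44 -11.27]
[(np.int64(808), array([-38. ,  59.5])), (np.int64(589), array([-38.9,  59.6]))]
[(np.float64(10.939559999999998), 0.95)]
[(np.int64(86), array([-38.2,  58.2])), (np.int64(84), array([-37.3,  58.5]))]
[(np.float64(11.852279999999999), 0.71)]
```

Emit:
{"op": "apply_moves", "data": {"moves": [[[0, 0, 0], [0, 0, -4]], [[0, 0, 0], [0, 0, -8]], [[0, 0, 0], [0, 0, -12]], [[0, 0, 0], [0, 0, -12]], [[0, 0, 0], [0, 0, -12]], [[0, 0, 0], [0, 0, -12]], [[0, 0, 0], [0, 0, -12]], [[0, 0, 0], [0, 0, -12]], [[0, 0, 0], [0, 0, -12]], [[0, 0, 0], [0, 0, -12]]]}}

```text
time: 33.58
position: [0.5385, 0.1338, 0.0665]
tool_rot: [-0.013, 3.019, -0.805]
wrist_force: [0.6, 2.4, 7.7]
gripper_width: 0.0252
finger_force: 44.2
```

Emit:
{"op": "apply_moves", "data": {"moves": [[[0, 0, 0], [0, 0, 0]], [[0, 0, 0], [0, 0, 0]], [[0, 0, 0], [0, 0, 0]], [[0, 0, -15], [0, 0, 0]], [[0, 0, -35], [0, 0, 0]], [[0, 0, -60], [0, 0, 0]], [[0, 0, -85], [0, 0, 0]], [[0, 0, -105], [0, 0, 0]], [[0, 0, -120], [0, 0, 0]], [[0, 0, -120], [0, 0, 0]]], "jaw": 60}}

```text
time: 34.42
position: [0.537, 0.1966, 0.1714]
tool_rot: [-0.014, 3.018, -0.796]
wrist_force: [0.3, 0.2, -0.2]
gripper_width: 0.0601
finger_force: 0.0
```

```bash
python3 - <<'E'
from h import *
o=telemetry.get_obs(); print(o["time"],o["joint_pos"])
goto([.57,-.07,.18],Rot([.5,-.8,0],np.array([0,0,-1.]))); goto([.57,-.07,.18],Rot([-.5,.8,0],np.array([0,0,-1.])));goto([.6,-.09,.18],Rot([.9,.4,0],np.array([0,0,-1.])))
p=capture("wrist"); print(slidepos(p))
E
```

```text
34.4167 [-0.71  0.73  0.08  1.59  0.4   1.16  0.71]
shift mm [ -29.51 -236.26  124.69] turn deg [ -9.39  38.44 144.25]
shift mm [ -29.51 -236.26  124.69] turn deg [-29.09  -7.11 -30.78]
shift mm [ -59.23 -253.75  135.21] turn deg [-25.53  18.07  65.  ]
[(np.int64(506), array([-39.5,  58.4])), (np.int64(416), array([-38.9,  58.5]))]
```

Emit:
{"op": "apply_moves", "data": {"moves": [[[-6, -25, 13], [-2, 2, 6]], [[-12, -50, 27], [-5, 4, 13]], [[-18, -76, 40], [-7, 5, 19]], [[-24, -101, 54], [-10, 7, 26]], [[-30, -127, 67], [-13, 9, 32]], [[-36, -152, 81], [-15, 11, 39]], [[-41, -178, 94], [-18, 13, 45]], [[-47, -203, 108], [-20, 14, 52]], [[-53, -228, 121], [-23, 16, 58]], [[-59, -254, 135], [-25, 18, 65]]]}}

```text
time: 35.3
position: [0.5968, -0.0959, 0.1781]
tool_rot: [-1.701, -2.64, 0.031]
wrist_force: [0.2, 0.4, -0.4]
gripper_width: 0.0601
finger_force: 0.0
```

Emit:
{"op": "apply_moves", "data": {"moves": [[[0, 0, 0], [0, 0, 0]], [[0, 0, 0], [0, 0, 0]], [[0, 0, 0], [0, 0, 0]], [[0, 0, 0], [0, 0, 0]], [[0, 0, 0], [0, 0, 0]], [[0, 0, 0], [0, 0, 0]], [[0, 0, 0], [0, 0, 0]], [[0, 0, 0], [0, 0, 0]], [[0, 0, 0], [0, 0, 0]], [[0, 0, 0], [0, 0, 0]]]}}

```text
time: 36.13
position: [0.5984, -0.0927, 0.1795]
tool_rot: [1.69, 2.647, -0.032]
wrist_force: [-0.2, 0.0, -0.0]
gripper_width: 0.0603
finger_force: 0.0
```

```bash
python3 - <<'E'
from h import *
o=telemetry.get_obs(); print(o["time"],o["position"]*1000,o["joint_pos"])
p=capture("wrist"); print(np.linalg.inv(p["camera_from_world"])[:3,3]*1000,slidepos(p))
al,ac=np.meshgrid(np.arange(-20,40,.1),np.arange(95,55,-.1)); W=np.array([.55,-.02,.046])+(al[...,None]*xf+ac[...,None]*yf)/1000
M=p["camera_from_world"]; C=W@M[:3,:3].T+M[:3,3]; s=C[...,:2]/C[...,2:]; s=s*(1+p["k1"]*(s**2).sum(-1,keepdims=True)); uv=(s*K(p)+[p["cx"],p["cy"]]).astype(np.float32)
im=cv2.remap(p["img"],uv[...,0],uv[...,1],cv2.INTER_CUBIC); cv2.imwrite("pics/ortho2.png",im[...,::-1])
F,u,v,c=cloud(p,(-20,60,36),(40,100,80))
g=lambda z0,z1,y0,y1:F[(F[:,2]>z0)&(F[:,2]<z1)&(F[:,1]>y0)&(F[:,1]<y1)]
for a in [(44,50,62,68),(44,50,68,75),(44,50,77,80.5),(36,43.5,82,90)]:
    q=g(*a); print(a,len(q),np.percentile(q,[2,50,98],axis=0).ravel() if len(q) else "")
L=[]
for n in ("mark_tip","pointer_tip"):
  print(n,[[round(float(x),1) for x in ((np.array(d["position"])-[.55,-.02,0])@xf*1000,(np.array(d["position"])-[.55,-.02,0])@yf*1000,d["conf"])] for d in place_of(p,n)])
for d in place_of(p,"weight"): print("weight",np.array(d["position"])*1000,d["conf"])
E
```

```text
36.1333 [598.36 -92.68 179.49] [-0.01  0.6   0.18  1.67 -0.1   0.88  0.63]
[563.24 -13.64 344.17] [(np.int64(1366), array([-37.7,  59.1])), (np.int64(1258), array([-38.7,  59.2]))]
(44, 50, 62, 68) 26 [ 8.38 62.21 44.16 10.26 65.48 45.5  12.16 67.93 46.88]
(44, 50, 68, 75) 31 [ 8.28 68.29 44.1  10.25 71.77 45.66 12.16 74.63 46.99]
(44, 50, 77, 80.5) 46 [11.   77.05 44.68 16.45 78.71 45.66 22.55 80.33 47.13]
(36, 43.5, 82, 90) 25 [11.81 82.16 40.19 16.3  83.33 40.96 20.86 84.66 42.2 ]
mark_tip [[8.9, 79.8, 0.7]]
pointer_tip [[10.7, 80.5, 1.0]]
```

View pics/ortho2.png

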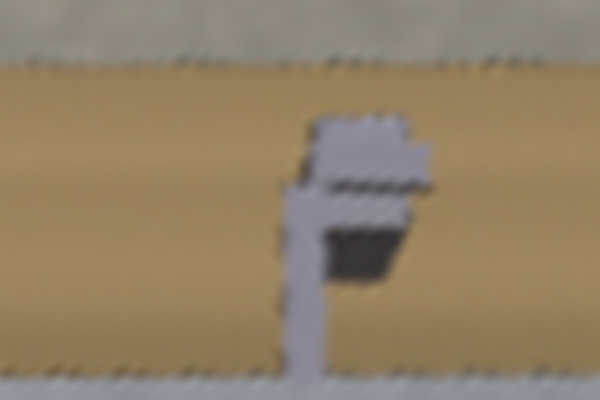

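The ortho crop shows the pointer centred at column 303 (along 10.3) and the bar's knob-side end at column ~310 (≈ 10.9). The network puts the mark at 8.9 and the pointer at 10.7. All of these are within 2 mm, so the slide is set. On to the weight.

```bash
python3 - <<'E'
from h import *
goto([.494,.306,.14],Rot([.85,.53,0],np.array([0,0,-1.])))
E
```

```text
shift mm [406.26  73.61  33.34] turn deg [-0.99  0.63 -7.09]
```

Emit:
{"op": "apply_moves", "data": {"moves": [[[40, 7, 0], [0, 0, -1]], [[80, 14, 0], [0, 0, -2]], [[120, 22, 0], [0, 0, -3]], [[160, 29, 0], [0, 0, -4]], [[200, 37, 0], [-1, 0, -5]], [[240, 44, 5], [-1, 0, -6]], [[280, 51, 10], [-1, 0, -7]], [[320, 58, 18], [-1, 1, -7]], [[360, 66, 26], [-1, 1, -7]], [[406, 74, 33], [-1, 1, -7]]]}}

```text
time: 37.17
position: [0.4955, 0.302, 0.1409]
tool_rot: [-1.525, -2.741, -0.006]
wrist_force: [0.7, 0.3, -1.2]
gripper_width: 0.06
finger_force: 0.0
```

Emit:
{"op": "apply_moves", "data": {"moves": [[[0, 0, 0], [0, 0, 0]], [[0, 0, 0], [0, 0, 0]], [[0, 0, 0], [0, 0, 0]], [[0, 0, 0], [0, 0, 0]], [[0, 0, 0], [0, 0, 0]], [[0, 0, 0], [0, 0, 0]], [[0, 0, 0], [0, 0, 0]], [[0, 0, 0], [0, 0, 0]], [[0, 0, 0], [0, 0, 0]], [[0, 0, 0], [0, 0, 0]]]}}

```text
time: 38.0
position: [0.496, 0.3005, 0.1413]
tool_rot: [-1.524, -2.741, -0.006]
wrist_force: [0.4, -0.5, -0.4]
gripper_width: 0.0602
finger_force: 0.0
```

```bash
python3 - <<'E'
from h import *
o=telemetry.get_obs(); print(o["time"],o["position"]*1000,o["joint_pos"])
p=capture("wrist"); W0=None
for d in place_of(p,"weight"): print(np.array(d["position"])*1000,d["conf"],proj(p,d["position"]))
F,u,v,c=cloud(p,(-360,-120,42),(-280,10,58)); W=np.array([.55,-.02,0])+(F[:,:1]*xf+F[:,1:2]*yf)/1000
k=(np.hypot(W[:,0]-.494,W[:,1]-.306)<.035)&(abs(F[:,2]-50)<3); print(k.sum(),F[k][:,2].mean(),cv2.minEnclosingCircle((W[k][:,:2]*1000).astype(np.float32)),c[k].mean(0))
ctr=np.array(cv2.minEnclosingCircle((W[k][:,:2]*1000).astype(np.float32))[0])/1000
goto([ctr[0],ctr[1],-.005],Rot([.85,.53,0],np.array([0,0,-1.])))
r=R.from_rotvec(o["tool_rot"]); F,u,v,cc=cloud(p,(-600,-300,-50),(300,300,400)); W=np.array([.55,-.02,0])+(F[:,:1]*xf+F[:,1:2]*yf)/1000; W[:,2]=F[:,2]/1000
t=r.inv().apply(W-o["position"])*1000; k=(abs(abs(t[:,1])-36)<8)&(abs(t[:,0])<12)&(t[:,2]<30); print("finger z",np.percentile(t[k][:,2],[2,50,90,98,100]))
E
```

```text
38.0 [495.95 300.54 141.29] [-0.67  0.61  0.13  1.79 -0.12  0.75  0.08]
[459.7 222.1   2.6] 0.75 [255.64 219.72]
[489.4 305.4   4.5] 0.69 [319.23 170.77]
[539.1 151.  100.5] 0.22 [275.44 366.94]
851 49.652085536462856 ((490.86419677734375, 305.5397033691406), 14.879863739013672) [134.31 129.42 133.57]
shift mm [  5.84  -1.75 146.28] turn deg [ 0.03 -0.37 -0.09]
finger z [-82.48 -57.67 -37.98 -31.89 -27.62]
```

Emit:
{"op": "apply_moves", "data": {"moves": [[[5, -1, 25], [0, 0, 0]], [[5, -1, 50], [0, 0, 0]], [[5, -1, 75], [0, 0, 0]], [[5, -1, 100], [0, 0, 0]], [[5, -1, 120], [0, 0, 0]], [[5, -1, 135], [0, 0, 0]], [[5, -1, 145], [0, 0, 0]], [[5, -1, 152], [0, 0, 0]], [[5, -1, 152], [0, 0, 0]], [[5, -1, 152], [0, 0, 0]]]}}

```text
time: 38.93
position: [0.4922, 0.3054, -0.0105]
tool_rot: [-1.524, -2.741, -0.006]
wrist_force: [-0.7, -0.4, -0.3]
gripper_width: 0.0598
finger_force: 0.0
```

Emit:
{"op": "apply_moves", "data": {"moves": [[[0, 0, 0], [0, 0, 0]], [[0, 0, 0], [0, 0, 0]], [[0, 0, 0], [0, 0, 0]], [[0, 0, 0], [0, 0, 0]], [[0, 0, 0], [0, 0, 0]], [[0, 0, 0], [0, 0, 0]], [[0, 0, 0], [0, 0, 0]], [[0, 0, 0], [0, 0, 0]], [[0, 0, 0], [0, 0, 0]], [[0, 0, 0], [0, 0, 0]]], "jaw": 25, "grip_force": 40}}

```text
time: 39.77
position: [0.4929, 0.3058, -0.0095]
tool_rot: [-1.525, -2.742, -0.009]
wrist_force: [-0.3, -0.2, 6.9]
gripper_width: 0.0331
finger_force: 39.8
```

Emit:
{"op": "apply_moves", "data": {"moves": [[[0, 0, -8], [0, 0, 0]], [[0, 0, -25], [0, 0, 0]], [[0, 0, -50], [0, 0, 0]], [[0, 0, -75], [0, 0, 0]], [[0, 0, -100], [0, 0, 0]], [[0, 0, -125], [0, 0, 0]], [[0, 0, -145], [0, 0, 0]], [[0, 0, -160], [0, 0, 0]], [[0, 0, -160], [0, 0, 0]], [[0, 0, -160], [0, 0, 0]]]}}

```text
time: 40.6
position: [0.4922, 0.3043, 0.1496]
tool_rot: [-1.524, -2.741, -0.006]
wrist_force: [-0.4, 0.1, -4.6]
gripper_width: 0.0327
finger_force: 40.7
```

```bash
python3 - <<'E'
from h import *
o=telemetry.get_obs(); print(o["time"],o["position"]*1000,o["gripper_width"],o["finger_force"],o["wrist_force"])
goto([.5506,-.0303,.150],Rot([.95,.3,0],np.array([0,0,-1.])))
E
```

```text
40.6 [492.16 304.31 149.57] 0.03271080604965359 40.660169965121895 [-0.41  0.07 -4.64]
shift mm [-315.04 -126.97   -2.63] turn deg [ 0.01 -0.38 14.33]
```

Emit:
{"op": "apply_moves", "data": {"moves": [[[-15, -6, 0], [0, 0, 1]], [[-45, -18, 0], [0, 0, 3]], [[-80, -32, 0], [0, 0, 4]], [[-118, -47, 0], [0, 0, 6]], [[-157, -63, 0], [0, 0, 8]], [[-196, -79, 0], [0, 0, 10]], [[-235, -95, 0], [0, 0, 12]], [[-270, -109, 0], [0, 0, 13]], [[-298, -120, 0], [0, 0, 14]], [[-315, -127, 0], [0, 0, 14]]]}}

```text
time: 41.43
position: [0.5494, -0.0363, 0.1455]
tool_rot: [-1.855, -2.528, 0.002]
wrist_force: [-0.5, -0.1, -4.5]
gripper_width: 0.0329
finger_force: 40.5
```

Emit:
{"op": "apply_moves", "data": {"moves": [[[0, 0, 0], [0, 0, 0]], [[0, 0, 10], [0, 0, 0]], [[0, 0, 20], [0, 0, 0]], [[0, 0, 35], [0, 0, 0]], [[0, 0, 50], [0, 0, 0]], [[0, 0, 65], [0, 0, 0]], [[0, 0, 75], [0, 0, 0]], [[0, 0, 82], [0, 0, 0]], [[0, 0, 82], [0, 0, 0]], [[0, 0, 82], [0, 0, 0]]]}}

```text
time: 42.27
position: [0.5502, -0.0292, 0.0647]
tool_rot: [-1.845, -2.535, -0.004]
wrist_force: [-0.3, 0.0, -5.0]
gripper_width: 0.0329
finger_force: 40.5
```

```bash
python3 - <<'E'
from h import *
o=telemetry.get_obs(); print(o["time"],o["position"]*1000,o["gripper_width"],o["wrist_force"])
goto([.5506,-.0303,.0405],Rot([.95,.3,0],np.array([0,0,-1.])))
for c in ("wrist","side"):
  p=capture(c); print(c,slidepos(p))
  for n in ("cell_top","weight"):
    for d in place_of(p,n)[:2]: print(c,n,np.array(d["position"])*1000,d["conf"])
E
```

```text
42.2667 [550.18 -29.22  64.67] 0.032910741269350126 [-0.28  0.04 -4.98]
shift mm [-1.32  0.11 24.16] turn deg [-0.11 -0.39  0.37]
wrist [(np.int64(2570), array([-38.5,  59.4])), (np.int64(1699), array([-39.1,  31.9]))]
wrist cell_top [549.2 -29.7  48.4] 0.86
wrist weight [549.2 -31.   79.3] 0.81
side [(np.int64(103), array([-37.8,  59.9])), (np.int64(106), array([-40. ,  58.1]))]
side cell_top [550.5 -29.9  44.7] 0.97
side weight [553.6 -28.2  73.9] 0.65
side weight [458.5 225.8  -0.5] 0.64
```

Emit:
{"op": "apply_moves", "data": {"moves": [[[-1, 0, 5], [0, 0, 0]], [[-1, 0, 10], [0, 0, 0]], [[-1, 0, 14], [0, 0, 0]], [[-1, 0, 17], [0, 0, 0]], [[-1, 0, 19], [0, 0, 0]], [[-1, 0, 21], [0, 0, 0]], [[-1, 0, 22], [0, 0, 0]], [[-1, 0, 23], [0, 0, 0]], [[-1, 0, 23], [0, 0, 0]], [[-1, 0, 23], [0, 0, 0]]]}}

```text
time: 43.4
position: [0.5508, -0.0305, 0.0422]
tool_rot: [-1.847, -2.535, -0.005]
wrist_force: [0.8, -0.4, -3.9]
gripper_width: 0.0328
finger_force: 40.5
```

Emit:
{"op": "apply_moves", "data": {"moves": [[[0, 0, 0.3], [0, 0, 0]], [[0, 0, 0.6], [0, 0, 0]], [[0, 0, 0.9], [0, 0, 0]], [[0, 0, 1.2], [0, 0, 0]], [[0, 0, 1.2], [0, 0, 0]], [[0, 0, 1.2], [0, 0, 0]], [[0, 0, 1.2], [0, 0, 0]], [[0, 0, 1.2], [0, 0, 0]], [[0, 0, 1.2], [0, 0, 0]], [[0, 0, 1.2], [0, 0, 0]]]}}

```text
time: 44.23
position: [0.5508, -0.0306, 0.041]
tool_rot: [-1.846, -2.535, -0.005]
wrist_force: [-0.3, -0.1, -3.1]
gripper_width: 0.0326
finger_force: 40.5
```

Emit:
{"op": "apply_moves", "data": {"moves": [[[0, 0, 0.3], [0, 0, 0]], [[0, 0, 0.6], [0, 0, 0]], [[0, 0, 0.8], [0, 0, 0]], [[0, 0, 1], [0, 0, 0]], [[0, 0, 1], [0, 0, 0]], [[0, 0, 1], [0, 0, 0]], [[0, 0, 1], [0, 0, 0]], [[0, 0, 1], [0, 0, 0]], [[0, 0, 1], [0, 0, 0]], [[0, 0, 1], [0, 0, 0]]]}}

```text
time: 45.07
position: [0.5508, -0.0305, 0.04]
tool_rot: [-1.846, -2.535, -0.005]
wrist_force: [-0.6, -0.1, -4.3]
gripper_width: 0.033
finger_force: 40.5
```

Emit:
{"op": "apply_moves", "data": {"moves": [[[0, 0, 0.3], [0, 0, 0]], [[0, 0, 0.6], [0, 0, 0]], [[0, 0, 0.8], [0, 0, 0]], [[0, 0, 1], [0, 0, 0]], [[0, 0, 1], [0, 0, 0]], [[0, 0, 1], [0, 0, 0]], [[0, 0, 1], [0, 0, 0]], [[0, 0, 1], [0, 0, 0]], [[0, 0, 1], [0, 0, 0]], [[0, 0, 1], [0, 0, 0]]]}}

```text
time: 45.9
position: [0.5508, -0.0306, 0.0394]
tool_rot: [-1.847, -2.535, -0.005]
wrist_force: [-3.3, 0.5, 5.7]
gripper_width: 0.0327
finger_force: 41.4
```

Emit:
{"op": "apply_moves", "data": {"moves": [[[0, 0, -0.5], [0, 0, 0]], [[0, 0, -0.5], [0, 0, 0]], [[0, 0, -0.5], [0, 0, 0]], [[0, 0, -0.5], [0, 0, 0]], [[0, 0, -0.5], [0, 0, 0]], [[0, 0, -0.5], [0, 0, 0]], [[0, 0, -0.5], [0, 0, 0]], [[0, 0, -0.5], [0, 0, 0]], [[0, 0, -0.5], [0, 0, 0]], [[0, 0, -0.5], [0, 0, 0]]], "jaw": 60}}

```text
time: 46.73
position: [0.5508, -0.0305, 0.0395]
tool_rot: [-1.846, -2.535, -0.005]
wrist_force: [0.3, -0.7, 0.6]
gripper_width: 0.0599
finger_force: 0.0
```

Emit:
{"op": "apply_moves", "data": {"moves": [[[0, 0, -5], [0, 0, 0]], [[0, 0, -15], [0, 0, 0]], [[0, 0, -30], [0, 0, 0]], [[0, 0, -50], [0, 0, 0]], [[0, 0, -70], [0, 0, 0]], [[0, 0, -90], [0, 0, 0]], [[0, 0, -110], [0, 0, 0]], [[0, 0, -125], [0, 0, 0]], [[0, 0, -125], [0, 0, 0]], [[0, 0, -125], [0, 0, 0]]]}}

```text
time: 47.57
position: [0.5518, -0.0313, 0.1659]
tool_rot: [-1.848, -2.536, -0.007]
wrist_force: [0.1, 0.5, -0.0]
gripper_width: 0.0599
finger_force: 0.0
```

```bash
python3 - <<'E'
from h import *
o=telemetry.get_obs(); print(o["time"],o["position"]*1000,o["gripper_width"],o["wrist_force"])
p=capture("wrist"); print(slidepos(p))
F,u,v,c=cloud(p,(-20,60,36),(40,100,80))
for a in [(44,50,62,75),(44,50,77,80.5)]:
    q=F[(F[:,2]>a[0])&(F[:,2]<a[1])&(F[:,1]>a[2])&(F[:,1]<a[3])]; print(a,len(q),np.percentile(q[:,0],[2,50,98]) if len(q) else "")
F,u,v,c=cloud(p,(-30,-40,90),(50,40,108)); print("weight top",len(F),np.percentile(F[:,2],[2,50,98]),cv2.minEnclosingCircle(F[:,:2].astype(np.float32)))
for c in ("wrist","side","wrist","side"):
  p=capture(c)
  for n in ("cell_top","dog_top","mark_tip","pointer_tip","weight"):
    for d in place_of(p,n)[:1]: X=np.array(d["position"])-[.55,-.02,0];print(c,n,"along %.1f across %.1f z %.1f"%(X@xf*1000,X@yf*1000,X[2]*1000),round(d["conf"],2))
E
```

```text
47.5667 [551.77 -31.28 165.85] 0.05990394597961975 [ 0.12  0.48 -0.03]
[(np.int64(1186), array([-38.6,  59.4])), (np.int64(1111), array([-38.8,  58.8]))]
(44, 50, 62, 75) 53 [ 8.28 10.06 12.2 ]
(44, 50, 77, 80.5) 40 [10.99 16.96 22.62]
weight top 1234 [91.62 98.46 99.89] ((10.5427885055542, -1.6601024866104126), 16.857078552246094)
wrist cell_top along 8.7 across 0.9 z 50.5 0.62
wrist dog_top along 8.4 across -64.8 z 54.5 0.42
wrist mark_tip along 10.0 across 78.4 z 45.0 0.72
wrist pointer_tip along 10.1 across 81.6 z 48.9 0.66
wrist weight along 11.7 across -1.6 z 49.1 0.8
side cell_top along 13.3 across -2.5 z 48.5 0.92
side dog_top along 10.1 across -70.6 z 60.9 0.61
side mark_tip along 5.8 across 78.8 z 44.4 0.44
side pointer_tip along 14.6 across 75.6 z 43.2 0.77
side weight along -250.5 across -77.3 z -0.3 0.93
wrist cell_top along 10.7 across -0.8 z 49.5 0.95
wrist dog_top along 6.1 across -64.6 z 53.7 0.52
wrist mark_tip along 11.1 across 80.0 z 44.4 0.58
wrist pointer_tip along 9.2 across 83.4 z 46.6 0.79
wrist weight along 8.8 across 4.7 z 35.3 0.17
side cell_top along 10.0 across -1.1 z 48.3 0.6
side dog_top along 9.8 across -69.7 z 61.5 0.37
side mark_tip along 7.5 across 83.2 z 47.5 0.61
side weight along -251.1 across -75.0 z -0.3 0.98
```

```bash
python3 -c "
from h import *
print(sign_off())"
```

```text
the job is handed in; nothing more can be done
None
```

The job is handed in, with no verdict returned: the pointer was wound about 11 mm past the mark and drawn back to within about 1 mm of it, dog on the near lug, and the weight stands upright on the cell. The mark's position is my inference: I took the knob-side end of the post's cross bar as its tip, which the network estimates support to within about 2 mm.

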